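# Wedge glass peel-test panels into the clamping frame

### The arm

A 6-joint arm with a two-finger parallel gripper is mounted at the origin on a cart in front of the work surface, level with it; the furniture and walls round the work are solid. World frame = base frame: x ahead of the robot, y to its left, z up, the work surface at z = 0. Lengths are in m, angles in rad, forces in N, time in s.
With the tool pointing down it reaches from about 0.3 to 0.875 m from the base axis. Payload 6.4 kg.
Tool frame: the origin (TCP) lies on the mounting face of the last link; the fingertips stand 173 mm ahead of it and the grasp point (between the pads) lies 155 mm ahead of it (ctrl.grip_point_offset is the distance from the TCP to the grasp point, in m); z points along the fingers, y is the line along which they close (so a half turn about z gives the same grasp; the last joint's range is limited). The gripper opens to 85 mm and grips with 20 to 120 N. Pads are 22 mm wide; open, the fingers measure 114 mm over their backs; the gripper's body (76 mm by 85 mm) begins 54 mm behind the grasp point. The pads swing forward as they close: fully open they stand 13 mm farther back than shut.
Start: joints at [-1.523, 0.181, 1.607, -0, 1.354, -0.206], TCP at [0.144, -0.557, 0.405] pointing down, gripper open.
Joint ranges: [-2.99, 2.99], [-0.89, 2.07], [0.3, 2.58], [-1.14, 4.28], [0, 2.63], [-3.12, 3.12]. Speed limits (rad/s): [2.57, 2.57, 3.01, 3.14, 3.14, 3.14].

### API

Orientations are given as a unit quaternion [w, x, y, z].
In Python, from bench import status, imaging, ctrl, models gives the robot as it stands.
- The arm moves only by the tool send_rows, never from a script. Its argument "commands" is a list that holds one entry, the list of rows, each a list of 6 numbers: the shift along the tool's x, y, z normalised to -1 to 1, where 1 is 3 cm, then the turn, a rotation vector about the tool's x, y, z normalised to -1 to 1, where 1 is 0.1 rad. A call has 1 to 8 rows; each row shifts and turns the commanded pose from where the row before left it, along the tool's axes as they then stand; what a row does not reach is not made up. A row lasts 1/12 s, in which the tool goes at most 41.7 mm and 7.16 degrees, less where a joint would pass 70% of its speed; a pose out of reach is approached as far as the arm can. A call with a number of a shift or a turn outside -1 to 1 is refused whole. A call with a gripper value outside its range is refused whole. "jaw" is the opening, from 0 (shut) to 1 (fully open), set as the call begins (left out, the last holds). The fingers move at their own pace and stop on an object; the grip force is fixed at half the most. Time passes only in rows, so rows that do not move let the fingers close. It gives the time, the measured TCP pose, the force, the opening and the grip force at its end, in the units of the state.
- status.get_obs(): the state, without advancing time (a new reading comes with each control period).
- imaging.camera(name): name is "side" or "top" or "wrist"; returns a dict with "image" (480x640x3 uint8, blue, green, red), "depth" (480x640 float32, m along the optical axis (not along the pixel's ray), 0 where there is no reading), "mtx" (3x3 intrinsics, pixels), "pose" (4x4, takes a point from camera to world coordinates). Camera axes: x right, y down, z forward; pixel columns grow to the right and rows downward; lengths in m; the calibration is good to about 2 mm. A picture is of the moment at which its call begins.
- ctrl.hand_in(): hands the job in; it is judged then, once.
Trained networks look in a picture, given as the dict that the camera call returned (one of the last four; its "shot" number tells which), for a name from the list of things; names that differ only in an ending like _2 or _b are one class to them, and where a whole thing is asked for, a point or a joint stands for the part that bears it (a point fixed in the world has none). Each returns a list of dicts, best first, with "confidence" (0 to 1); they miss things now and then, are a little off and sometimes report something else, mostly with a low value. They report only what shows in the picture. A call takes as long as a camera call.
- models.recognise(picture, name): "centre" ([column, row] in pixels, amid what is visible of it).
- models.regions_of(picture, name): "region" (480x640 bool, what is visible of it) and "centre" ([column, row] in pixels, amid what is visible of it).
The state is a dict: "time_s": time; "q": joint angles; "dq": joint speeds; "joint_efforts": joint torques, N m; "eef_pos": TCP position; "eef_rot": TCP orientation; "wrist_force": force on the tool from outside, world axes, zero at the start; "torque": the same for the moment, N m; "opening": opening from 0.0 (shut) to 1.0 (fully open); "grasp_force": force on a finger pad.
Only numpy, scipy, OpenCV 4.12 (cv2) and the standard library are available. Lean on these libraries where they do the work, as an engineer would, in place of code of your own. Each camera call takes 0.05 s, during which the arm holds its last target. There are 200 camera calls.

### The job

Set up the clamping frame for the next tape peel test: lay every glass panel flat in a bay of its own, up against the two side pins and the end pin, then put one wooden wedge, thin end first and straight side to the glass, into the gap between that panel and the blue stop block and tap it forward until it stops moving, so that the panel is held tight against its pins. Panels are glass: grip them lightly (10 to 15 N is plenty), drive the wedges with light taps rather than hard blows, and leave the other things on the bench alone.

Things in the scene. Friction and masses are not known exactly. Their poses are not given: they have to be found in the camera images.
- panel_a: glass test panel: green-tinted glass on an aluminium backing, 100 x 40 x 18 mm (its x, y, z), lying flat, with a small white label on top near its +x end; 0.15 kg; origin at the centre of its underside; either end may go first; absent in some starts
- panel_b: glass test panel: green-tinted glass on an aluminium backing, 100 x 40 x 18 mm (its x, y, z), lying flat, with a small white label on top near its +x end; 0.15 kg; origin at the centre of its underside; either end may go first; absent in some starts
- panel_c: glass test panel: green-tinted glass on an aluminium backing, 100 x 40 x 18 mm (its x, y, z), lying flat, with a small white label on top near its +x end; 0.15 kg; origin at the centre of its underside; either end may go first; absent in some starts
- wedge_a: light wooden wedge, 90 mm long, 0.07 kg; fits any bay. Origin under the centre of its head, a block 30 (x) x 24 (y) x 36 (z) mm with parallel sides. A 26 mm high blade runs from x = +15 mm to the thin end at +75 mm; its +y side is straight (y = +12 mm), its -y side tapers 1 in 5, from y = -12 mm at the head to 0 at the thin end
- wedge_a_face (a point): middle of that wedge's tapered side (x = +45, y = -6, z = +5 mm in the wedge's frame)
- wedge_b: light wooden wedge, 90 mm long, 0.07 kg; fits any bay. Origin under the centre of its head, a block 30 (x) x 24 (y) x 36 (z) mm with parallel sides. A 26 mm high blade runs from x = +15 mm to the thin end at +75 mm; its +y side is straight (y = +12 mm), its -y side tapers 1 in 5, from y = -12 mm at the head to 0 at the thin end
- wedge_b_face (a point): middle of that wedge's tapered side (x = +45, y = -6, z = +5 mm in the wedge's frame)
- wedge_c: light wooden wedge, 90 mm long, 0.07 kg; fits any bay. Origin under the centre of its head, a block 30 (x) x 24 (y) x 36 (z) mm with parallel sides. A 26 mm high blade runs from x = +15 mm to the thin end at +75 mm; its +y side is straight (y = +12 mm), its -y side tapers 1 in 5, from y = -12 mm at the head to 0 at the thin end
- wedge_c_face (a point): middle of that wedge's tapered side (x = +45, y = -6, z = +5 mm in the wedge's frame)
- frame: fixed aluminium clamping frame: plate 150 x 266 x 8 mm (x -84 to +66, y -143 to +123 mm from its origin on the bench) with three equal bays, 90 mm apart in y. Each has two side pins on its +y side, an end pin at its +x end (8 mm thick, 8 mm high) and a blue stop block on its -y side. Left of the frame stands a tall tester on a 32 mm high base (world x > 0.47, y > 0.035 m): pass in front of it
- bay0 (a point): a bay: point on the plate's upper face under the centre of a panel that touches all three pins (panel length along x; side pins centred at x = -38 and +40, y = +24 mm, end pin at x = +54, y = -8). Wedges are driven to +x, thin end first, straight side (+y) against the panel's edge at y = -20 mm
- stop0: blue stop block of bay0, 9 mm high, at bay x = -12 to +30 mm; its face narrows the gap to the panel 1 in 5 along +x. Its setting across the bay varies by 3 mm between starts, so a wedge jams with its origin at bay x = -49 to -34 mm, y = -32 mm. Origin at mid-face on the plate, x along the face, +y out of it to the wedge
- bay1 (a point): a bay: point on the plate's upper face under the centre of a panel that touches all three pins (panel length along x; side pins centred at x = -38 and +40, y = +24 mm, end pin at x = +54, y = -8). Wedges are driven to +x, thin end first, straight side (+y) against the panel's edge at y = -20 mm
- stop1: blue stop block of bay1, 9 mm high, at bay x = -12 to +30 mm; its face narrows the gap to the panel 1 in 5 along +x. Its setting across the bay varies by 3 mm between starts, so a wedge jams with its origin at bay x = -49 to -34 mm, y = -32 mm. Origin at mid-face on the plate, x along the face, +y out of it to the wedge
- bay2 (a point): a bay: point on the plate's upper face under the centre of a panel that touches all three pins (panel length along x; side pins centred at x = -38 and +40, y = +24 mm, end pin at x = +54, y = -8). Wedges are driven to +x, thin end first, straight side (+y) against the panel's edge at y = -20 mm
- stop2: blue stop block of bay2, 9 mm high, at bay x = -12 to +30 mm; its face narrows the gap to the panel 1 in 5 along +x. Its setting across the bay varies by 3 mm between starts, so a wedge jams with its origin at bay x = -49 to -34 mm, y = -32 mm. Origin at mid-face on the plate, x along the face, +y out of it to the wedge
- marker_red: red and yellow marker lying on the bench, 122 mm long, 16 mm thick, bystander; origin at the centre of its underside
- note_pad: yellow sticky-note pad, 76 x 76 x 12 mm, bystander; origin at the centre of its underside

How it is judged:
At the end, for the whole second after the job is handed in: every panel present lies flat in its own bay, within 1 mm of the side pins and 3 mm of the end pin, with a wedge flat in the gap beside it that has under 0.9 mm of play to the panel and to the stop block; all at rest (((x of panel_a in the frame of bay0 between -0.003 and 0.002 m and y of panel_a in the frame of bay0 between -0.001 and 0.0015 m and z of panel_a in the frame of bay0 below 0.0015 m and angle between the x axis of panel_a and the x axis of bay0, either way round below 0.03 rad and ((y of wedge_a_face in the frame of stop0 between -0.003 and 0.0009 m and y of wedge_a_face in the frame of bay0 between -0.0389 and -0.035 m and z of wedge_a in the frame of bay0 below 0.0015 m and x of wedge_a in the frame of bay0 between -0.06 and -0.022 m and angle between the x axis of wedge_a and the x axis of bay0, either way round below 0.04 rad) or (y of wedge_b_face in the frame of stop0 between -0.003 and 0.0009 m and y of wedge_b_face in the frame of bay0 between -0.0389 and -0.035 m and z of wedge_b in the frame of bay0 below 0.0015 m and x of wedge_b in the frame of bay0 between -0.06 and -0.022 m and angle between the x axis of wedge_b and the x axis of bay0, either way round below 0.04 rad) or (y of wedge_c_face in the frame of stop0 between -0.003 and 0.0009 m and y of wedge_c_face in the frame of bay0 between -0.0389 and -0.035 m and z of wedge_c in the frame of bay0 below 0.0015 m and x of wedge_c in the frame of bay0 between -0.06 and -0.022 m and angle between the x axis of wedge_c and the x axis of bay0, either way round below 0.04 rad))) or (x of panel_a in the frame of bay1 between -0.003 and 0.002 m and y of panel_a in the frame of bay1 between -0.001 and 0.0015 m and z of panel_a in the frame of bay1 below 0.0015 m and angle between the x axis of panel_a and the x axis of bay1, either way round below 0.03 rad and ((y of wedge_a_face in the frame of stop1 between -0.003 and 0.0009 m and y of wedge_a_face in the frame of bay1 between -0.0389 and -0.035 m and z of wedge_a in the frame of bay1 below 0.0015 m and x of wedge_a in the frame of bay1 between -0.06 and -0.022 m and angle between the x axis of wedge_a and the x axis of bay1, either way round below 0.04 rad) or (y of wedge_b_face in the frame of stop1 between -0.003 and 0.0009 m and y of wedge_b_face in the frame of bay1 between -0.0389 and -0.035 m and z of wedge_b in the frame of bay1 below 0.0015 m and x of wedge_b in the frame of bay1 between -0.06 and -0.022 m and angle between the x axis of wedge_b and the x axis of bay1, either way round below 0.04 rad) or (y of wedge_c_face in the frame of stop1 between -0.003 and 0.0009 m and y of wedge_c_face in the frame of bay1 between -0.0389 and -0.035 m and z of wedge_c in the frame of bay1 below 0.0015 m and x of wedge_c in the frame of bay1 between -0.06 and -0.022 m and angle between the x axis of wedge_c and the x axis of bay1, either way round below 0.04 rad))) or (x of panel_a in the frame of bay2 between -0.003 and 0.002 m and y of panel_a in the frame of bay2 between -0.001 and 0.0015 m and z of panel_a in the frame of bay2 below 0.0015 m and angle between the x axis of panel_a and the x axis of bay2, either way round below 0.03 rad and ((y of wedge_a_face in the frame of stop2 between -0.003 and 0.0009 m and y of wedge_a_face in the frame of bay2 between -0.0389 and -0.035 m and z of wedge_a in the frame of bay2 below 0.0015 m and x of wedge_a in the frame of bay2 between -0.06 and -0.022 m and angle between the x axis of wedge_a and the x axis of bay2, either way round below 0.04 rad) or (y of wedge_b_face in the frame of stop2 between -0.003 and 0.0009 m and y of wedge_b_face in the frame of bay2 between -0.0389 and -0.035 m and z of wedge_b in the frame of bay2 below 0.0015 m and x of wedge_b in the frame of bay2 between -0.06 and -0.022 m and angle between the x axis of wedge_b and the x axis of bay2, either way round below 0.04 rad) or (y of wedge_c_face in the frame of stop2 between -0.003 and 0.0009 m and y of wedge_c_face in the frame of bay2 between -0.0389 and -0.035 m and z of wedge_c in the frame of bay2 below 0.0015 m and x of wedge_c in the frame of bay2 between -0.06 and -0.022 m and angle between the x axis of wedge_c and the x axis of bay2, either way round below 0.04 rad)))) and ((x of panel_b in the frame of bay0 between -0.003 and 0.002 m and y of panel_b in the frame of bay0 between -0.001 and 0.0015 m and z of panel_b in the frame of bay0 below 0.0015 m and angle between the x axis of panel_b and the x axis of bay0, either way round below 0.03 rad and ((y of wedge_a_face in the frame of stop0 between -0.003 and 0.0009 m and y of wedge_a_face in the frame of bay0 between -0.0389 and -0.035 m and z of wedge_a in the frame of bay0 below 0.0015 m and x of wedge_a in the frame of bay0 between -0.06 and -0.022 m and angle between the x axis of wedge_a and the x axis of bay0, either way round below 0.04 rad) or (y of wedge_b_face in the frame of stop0 between -0.003 and 0.0009 m and y of wedge_b_face in the frame of bay0 between -0.0389 and -0.035 m and z of wedge_b in the frame of bay0 below 0.0015 m and x of wedge_b in the frame of bay0 between -0.06 and -0.022 m and angle between the x axis of wedge_b and the x axis of bay0, either way round below 0.04 rad) or (y of wedge_c_face in the frame of stop0 between -0.003 and 0.0009 m and y of wedge_c_face in the frame of bay0 between -0.0389 and -0.035 m and z of wedge_c in the frame of bay0 below 0.0015 m and x of wedge_c in the frame of bay0 between -0.06 and -0.022 m and angle between the x axis of wedge_c and the x axis of bay0, either way round below 0.04 rad))) or (x of panel_b in the frame of bay1 between -0.003 and 0.002 m and y of panel_b in the frame of bay1 between -0.001 and 0.0015 m and z of panel_b in the frame of bay1 below 0.0015 m and angle between the x axis of panel_b and the x axis of bay1, either way round below 0.03 rad and ((y of wedge_a_face in the frame of stop1 between -0.003 and 0.0009 m and y of wedge_a_face in the frame of bay1 between -0.0389 and -0.035 m and z of wedge_a in the frame of bay1 below 0.0015 m and x of wedge_a in the frame of bay1 between -0.06 and -0.022 m and angle between the x axis of wedge_a and the x axis of bay1, either way round below 0.04 rad) or (y of wedge_b_face in the frame of stop1 between -0.003 and 0.0009 m and y of wedge_b_face in the frame of bay1 between -0.0389 and -0.035 m and z of wedge_b in the frame of bay1 below 0.0015 m and x of wedge_b in the frame of bay1 between -0.06 and -0.022 m and angle between the x axis of wedge_b and the x axis of bay1, either way round below 0.04 rad) or (y of wedge_c_face in the frame of stop1 between -0.003 and 0.0009 m and y of wedge_c_face in the frame of bay1 between -0.0389 and -0.035 m and z of wedge_c in the frame of bay1 below 0.0015 m and x of wedge_c in the frame of bay1 between -0.06 and -0.022 m and angle between the x axis of wedge_c and the x axis of bay1, either way round below 0.04 rad))) or (x of panel_b in the frame of bay2 between -0.003 and 0.002 m and y of panel_b in the frame of bay2 between -0.001 and 0.0015 m and z of panel_b in the frame of bay2 below 0.0015 m and angle between the x axis of panel_b and the x axis of bay2, either way round below 0.03 rad and ((y of wedge_a_face in the frame of stop2 between -0.003 and 0.0009 m and y of wedge_a_face in the frame of bay2 between -0.0389 and -0.035 m and z of wedge_a in the frame of bay2 below 0.0015 m and x of wedge_a in the frame of bay2 between -0.06 and -0.022 m and angle between the x axis of wedge_a and the x axis of bay2, either way round below 0.04 rad) or (y of wedge_b_face in the frame of stop2 between -0.003 and 0.0009 m and y of wedge_b_face in the frame of bay2 between -0.0389 and -0.035 m and z of wedge_b in the frame of bay2 below 0.0015 m and x of wedge_b in the frame of bay2 between -0.06 and -0.022 m and angle between the x axis of wedge_b and the x axis of bay2, either way round below 0.04 rad) or (y of wedge_c_face in the frame of stop2 between -0.003 and 0.0009 m and y of wedge_c_face in the frame of bay2 between -0.0389 and -0.035 m and z of wedge_c in the frame of bay2 below 0.0015 m and x of wedge_c in the frame of bay2 between -0.06 and -0.022 m and angle between the x axis of wedge_c and the x axis of bay2, either way round below 0.04 rad)))) and ((x of panel_c in the frame of bay0 between -0.003 and 0.002 m and y of panel_c in the frame of bay0 between -0.001 and 0.0015 m and z of panel_c in the frame of bay0 below 0.0015 m and angle between the x axis of panel_c and the x axis of bay0, either way round below 0.03 rad and ((y of wedge_a_face in the frame of stop0 between -0.003 and 0.0009 m and y of wedge_a_face in the frame of bay0 between -0.0389 and -0.035 m and z of wedge_a in the frame of bay0 below 0.0015 m and x of wedge_a in the frame of bay0 between -0.06 and -0.022 m and angle between the x axis of wedge_a and the x axis of bay0, either way round below 0.04 rad) or (y of wedge_b_face in the frame of stop0 between -0.003 and 0.0009 m and y of wedge_b_face in the frame of bay0 between -0.0389 and -0.035 m and z of wedge_b in the frame of bay0 below 0.0015 m and x of wedge_b in the frame of bay0 between -0.06 and -0.022 m and angle between the x axis of wedge_b and the x axis of bay0, either way round below 0.04 rad) or (y of wedge_c_face in the frame of stop0 between -0.003 and 0.0009 m and y of wedge_c_face in the frame of bay0 between -0.0389 and -0.035 m and z of wedge_c in the frame of bay0 below 0.0015 m and x of wedge_c in the frame of bay0 between -0.06 and -0.022 m and angle between the x axis of wedge_c and the x axis of bay0, either way round below 0.04 rad))) or (x of panel_c in the frame of bay1 between -0.003 and 0.002 m and y of panel_c in the frame of bay1 between -0.001 and 0.0015 m and z of panel_c in the frame of bay1 below 0.0015 m and angle between the x axis of panel_c and the x axis of bay1, either way round below 0.03 rad and ((y of wedge_a_face in the frame of stop1 between -0.003 and 0.0009 m and y of wedge_a_face in the frame of bay1 between -0.0389 and -0.035 m and z of wedge_a in the frame of bay1 below 0.0015 m and x of wedge_a in the frame of bay1 between -0.06 and -0.022 m and angle between the x axis of wedge_a and the x axis of bay1, either way round below 0.04 rad) or (y of wedge_b_face in the frame of stop1 between -0.003 and 0.0009 m and y of wedge_b_face in the frame of bay1 between -0.0389 and -0.035 m and z of wedge_b in the frame of bay1 below 0.0015 m and x of wedge_b in the frame of bay1 between -0.06 and -0.022 m and angle between the x axis of wedge_b and the x axis of bay1, either way round below 0.04 rad) or (y of wedge_c_face in the frame of stop1 between -0.003 and 0.0009 m and y of wedge_c_face in the frame of bay1 between -0.0389 and -0.035 m and z of wedge_c in the frame of bay1 below 0.0015 m and x of wedge_c in the frame of bay1 between -0.06 and -0.022 m and angle between the x axis of wedge_c and the x axis of bay1, either way round below 0.04 rad))) or (x of panel_c in the frame of bay2 between -0.003 and 0.002 m and y of panel_c in the frame of bay2 between -0.001 and 0.0015 m and z of panel_c in the frame of bay2 below 0.0015 m and angle between the x axis of panel_c and the x axis of bay2, either way round below 0.03 rad and ((y of wedge_a_face in the frame of stop2 between -0.003 and 0.0009 m and y of wedge_a_face in the frame of bay2 between -0.0389 and -0.035 m and z of wedge_a in the frame of bay2 below 0.0015 m and x of wedge_a in the frame of bay2 between -0.06 and -0.022 m and angle between the x axis of wedge_a and the x axis of bay2, either way round below 0.04 rad) or (y of wedge_b_face in the frame of stop2 between -0.003 and 0.0009 m and y of wedge_b_face in the frame of bay2 between -0.0389 and -0.035 m and z of wedge_b in the frame of bay2 below 0.0015 m and x of wedge_b in the frame of bay2 between -0.06 and -0.022 m and angle between the x axis of wedge_b and the x axis of bay2, either way round below 0.04 rad) or (y of wedge_c_face in the frame of stop2 between -0.003 and 0.0009 m and y of wedge_c_face in the frame of bay2 between -0.0389 and -0.035 m and z of wedge_c in the frame of bay2 below 0.0015 m and x of wedge_c in the frame of bay2 between -0.06 and -0.022 m and angle between the x axis of wedge_c and the x axis of bay2, either way round below 0.04 rad)))) and linear speed of each of panel_a, panel_b, panel_c, wedge_a, wedge_b, wedge_c below 0.01 m/s); the robot touches nothing.
It fails at once if the fingers press on a glass panel with more than 50 N in all (25 N a finger) (contact force between the fingers and panel_a above 50 N or contact force between the fingers and panel_b above 50 N or contact force between the fingers and panel_c above 50 N).
It fails at once if a wedge is driven against the glass with more than 45 N (contact force between any of wedge_a, wedge_b, wedge_c and panel_a above 45 N or contact force between any of wedge_a, wedge_b, wedge_c and panel_b above 45 N or contact force between any of wedge_a, wedge_b, wedge_c and panel_c above 45 N).
It fails at once if the red marker or the note pad is moved by more than 4 cm (distance of any of marker_red, note_pad from where it was at the start of the episode above 0.04 m).
Of panel_a, panel_b, panel_c only 2 to 3 are there at a start; the rules pass over those that are not, and their reading is None.
At some moment in a run one of panel_a, panel_b, panel_c may be knocked a few centimetres aside while the robot is not near it.
Once in a run the grip may slacken for a moment while it holds something.
It also fails if it takes over 210 s, if anything falls off the work surface, if the arm or the gripper's body presses on something with over 40 N, if the wrist force passes 120 N, or if a joint passes its speed limit or range.

## Working session

There is one attempt and no reset: what is moved stays moved. The work goes in short steps, Python scripts to look and compute and a tool call to move; the robot and the scene stay as the last step left them, time stands still between calls to the robot, and variables do not carry over. Pictures are saved under pics/ and viewed, at most 14 in all, crops included, and the job is handed in when it is done.

Besides the shell and the picture viewer there is one more tool, called by a JSON object that holds its "api" and its "payload". send_rows: Moves the arm, as the interface text tells. Its arguments: {"type":"object","properties":{"commands":{"type":"array"},"jaw":{"type":"number"}},"required":["commands"]}

```bash
mkdir -p pics; ls
cat > h.py <<'E'
import numpy as np, cv2
from bench import status, imaging, ctrl, models
def world(p,uv,d=None):
    u,v=uv; d=p["depth"][int(round(v)),int(round(u))] if d is None else d
    c=np.linalg.inv(p["mtx"])@[u,v,1]*d
    return p["pose"][:3,:3]@c+p["pose"][:3,3]
def cloud(p,m):
    v,u=np.nonzero(m&(p["depth"]>0)); d=p["depth"][v,u]
    c=(np.linalg.inv(p["mtx"])@np.vstack([u,v,np.ones_like(u)]))*d
    return (p["pose"][:3,:3]@c).T+p["pose"][:3,3]
def ray(p,uv,z):
    u,v=uv; r=p["pose"][:3,:3]@(np.linalg.inv(p["mtx"])@[u,v,1]); o=p["pose"][:3,3]
    return o+r*(z-o[2])/r[2]
def proj(p,X):
    c=p["pose"][:3,:3].T@(np.asarray(X)-p["pose"][:3,3]); q=p["mtx"]@c; return q[:2]/q[2]
E
python3 - <<'E'
from h import *
np.set_printoptions(precision=4,suppress=True)
o=status.get_obs(); print(o)
print(ctrl.grip_point_offset)
for n in ["top","side"]:
    p=imaging.camera(n); cv2.imwrite(f"pics/{n}0.png",p["image"]); print(n,p["pose"],p["mtx"])
    for k in ["panel_a","wedge_a","frame","stop0","marker_red","note_pad"]:
        for r in models.regions_of(p,k):
            m=r["region"]; X=cloud(p,m)
            zt=np.percentile(X[:,2],80); T=X[abs(X[:,2]-zt)<.004][:,:2].astype(np.float32)
            rc=cv2.minAreaRect(T*1000)
            print(k,round(r["confidence"],2),np.round(r["centre"]),"z",round(float(zt),4),"rect",np.round(rc[0],1),np.round(rc[1],1),round(rc[2],1),"mean",T.mean(0)*1000)
E
```

```text
pics
{'time_s': 0.0, 'q': array([-1.5233,  0.1815,  1.608 ,  0.    ,  1.3538, -0.2063]), 'dq': array([-0.0003, -0.    , -0.0001,  0.0013, -0.0015,  0.0005]), 'joint_efforts': array([ -0.0003, -44.4864, -35.1336,  -0.0002,   0.0091,   0.    ]), 'eef_pos': array([ 0.1444, -0.5563,  0.4038]), 'eef_rot': array([-0.0009,  0.992 ,  0.1266,  0.0001]), 'wrist_force': array([ 0.4341, -0.3902, -0.4558]), 'torque': array([0.0227, 0.0308, 0.0243]), 'grasp_force': 0.0, 'opening': 0.997281189987949}
0.1547
top [[ 0.0239 -0.9957  0.0898  0.3693]
 [-0.9997 -0.0236  0.0048 -0.0281]
 [-0.0027 -0.0899 -0.996   1.4985]
 [ 0.      0.      0.      1.    ]] [[477.4378   0.     327.3833]
 [  0.     477.4378 239.08  ]
 [  0.       0.       1.    ]]
panel_a 0.97 [442. 262.] z 0.0205 rect [ 439.6 -366.3] [37.4 97.4] 1.3 mean [ 439.4828 -368.1963]
panel_a 0.83 [450. 237.] z 0.0204 rect [ 525.9 -414.6] [40.9 98.1] 87.8 mean [ 525.4086 -413.702 ]
panel_a 0.57 [429. 227.] z 0.0205 rect [ 548.2 -331.5] [96.1 39.5] 7.4 mean [ 546.9436 -331.6076]
wedge_a 0.61 [203. 268.] z 0.0347 rect [406.6 353.7] [18.5 59.7] 1.1 me
[... 1321 characters left out ...]
522.832  -406.5528]
wedge_a 0.93 [268. 312.] z 0.0298 rect [405.3 373.2] [90.4 24.6] 89.2 mean [401.6016 373.3069]
wedge_a 0.67 [320. 272.] z 0.0299 rect [414.  113.6] [89.  25.5] 89.1 mean [410.9637 112.9898]
wedge_a 0.59 [356. 221.] z 0.0183 rect [ 514.6 -231.6] [35.9 23.4] 1.1 mean [ 515.4571 -233.2995]
frame 0.78 [340. 236.] z 0.0112 rect [ 504. -108.] [271.  152.7] 86.6 mean [ 498.4557 -106.9886]
stop0 0.42 [355. 222.] z 0.018 rect [ 511.5 -232.2] [31.  21.2] 10.6 mean [ 511.5848 -232.9177]
marker_red 0.49 [340. 235.] z 0.0112 rect [ 504.3 -108.1] [269.6 153.2] 85.8 mean [ 498.7011 -106.6045]
note_pad 0.58 [218. 338.] z 0.0141 rect [431.4 515.4] [78.9 80.9] 24.7 mean [429.6686 517.1307]
```

View pics/top0.png

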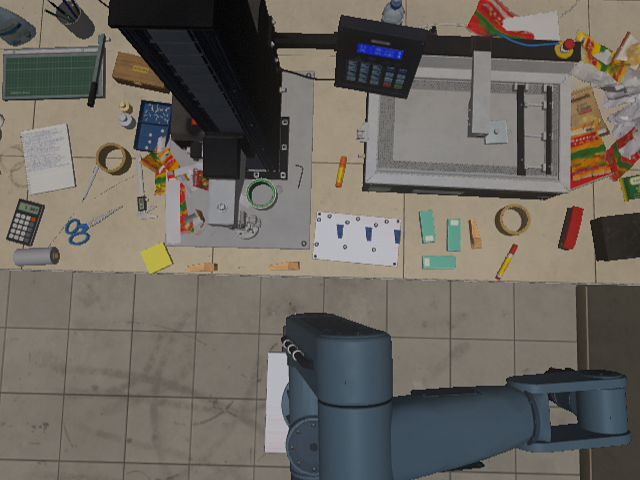

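View pics/side0.png

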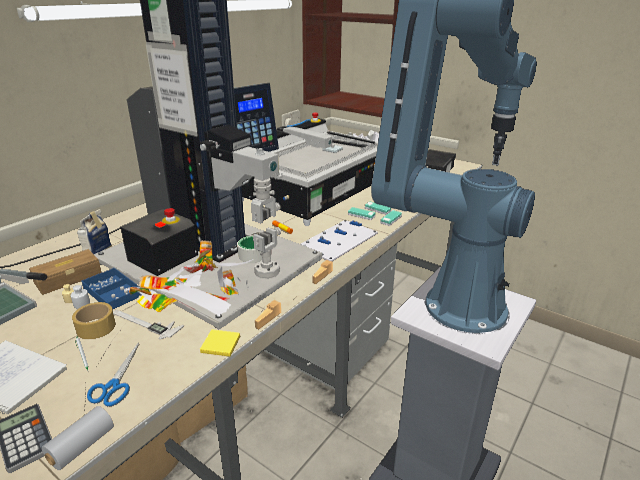

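The bench shows three green panels right of the frame (top px about 442,262 / 454,234 / 428,227). One wedge stands beside them (475,235), and two lie along the bench's front edge left of the frame (203,268 and 285,265). The frame's centre is near (357,239). I'll move over the panels next, with the tool yawed to match the frame.

{"api": "send_rows", "payload": {"commands": [[[0, 0, 0, 0, 0, 0.81], [0, 0, 0, 0, 0, 0.81], [0, 0, 0, 0, 0, 0.82], [0, 0, 0, 0, 0, 0.82], [0.95, -0.6, 0, 0, 0, 0], [0.95, -0.6, 0, 0, 0, 0], [0.95, -0.6, 0, 0, 0, 0], [0.95, -0.6, 0, 0, 0, 0]]]}}

```text
time_s: 1.37
eef_pos: [0.2642, -0.4923, 0.4048]
eef_rot: [0.0, 0.999, -0.037, 0.0]
wrist_force: [1.0, -0.8, 0.9]
opening: 0.996
grasp_force: 0.0
```

{"api": "send_rows", "payload": {"commands": [[[0.95, -0.6, 0, 0, 0, 0], [0.95, -0.6, 0, 0, 0, 0], [0.95, -0.6, 0, 0, 0, 0], [0.95, -0.6, 0, 0, 0, 0], [0.95, -0.6, 0, 0, 0, 0], [0.95, -0.6, 0, 0, 0, 0], [0, 0, 0, 0, 0, 0], [0, 0, 0, 0, 0, 0]]]}}

```text
time_s: 2.03
eef_pos: [0.443, -0.3964, 0.4045]
eef_rot: [-0.0, 0.999, -0.034, -0.0]
wrist_force: [-0.4, -0.3, -0.3]
opening: 0.999
grasp_force: 0.0
```

```bash
cat >> h.py <<'E'
np.set_printoptions(precision=4,suppress=True)
def tool():
    o=status.get_obs(); w,x,y,z=o["eef_rot"]
    from scipy.spatial.transform import Rotation as R
    return o, np.array(o["eef_pos"]), R.from_quat([x,y,z,w]).as_matrix()
def plan(gp,yaw):
    """rows to bring the grasp point to gp with yaw (deg), tool straight down: turn first, then shift"""
    from scipy.spatial.transform import Rotation as R
    o,p,M=tool(); a=np.radians(yaw)
    T=np.array([[np.cos(a),np.sin(a),0],[np.sin(a),-np.cos(a),0],[0,0,-1]])
    rv=R.from_matrix(M.T@T).as_rotvec()/0.1
    tcp=np.array(gp)+[0,0,.1547]
    print("t",round(o["time_s"],2),"turn",rv.round(3),"shift after turn",(T.T@(tcp-p)/.03).round(3),"q6",round(o["q"][5],2))
def rects(p,names,zlo=.004):
    for k in names:
        for r in models.regions_of(p,k):
            X=cloud(p,r["region"])
            if len(X)<30: continue
            zt=np.percentile(X[:,2],85); T=X[abs(X[:,2]-zt)<.003][:,:2].astype(np.float32)
            rc=cv2.minAreaRect(T*1000)
            print(k,round(r["confidence"],2),np.round(r["centre"]),"z",round(float(zt),4),"rect",np.round(rc[0],1),np.round(rc[1],1),round(rc[2],1),"n",len(T))
E
python3 - <<'E'
from h import *
o,p,M=tool(); print(o["time_s"],p,M)
c=imaging.camera("wrist"); cv2.imwrite("pics/w1.png",c["image"])
print(c["pose"],c["mtx"])
rects(c,["panel_a","wedge_a","stop0","frame"])
E
```

```text
2.0333 [ 0.443  -0.3964  0.4045] [[ 0.9976 -0.0687 -0.0002]
 [-0.0687 -0.9976  0.0001]
 [-0.0002 -0.     -1.    ]]
[[-0.0696 -0.9536 -0.2929  0.5169]
 [-0.9976  0.0663  0.0212 -0.4011]
 [-0.0008  0.2936 -0.9559  0.375 ]
 [ 0.      0.      0.      1.    ]] [[428.9278   0.     322.4704]
 [  0.     428.9278 239.596 ]
 [  0.       0.       1.    ]]
panel_a 0.92 [228.  65.] z 0.0201 rect [ 550.4 -328.1] [99.8 40. ] 7.2 n 6896
panel_a 0.65 [335.  91.] z 0.0201 rect [ 525.6 -410.8] [39.6 99.4] 89.3 n 6530
panel_a 0.62 [282. 203.] z 0.02 rect [ 439.6 -363.8] [40.  99.3] 1.4 n 5267
wedge_a 0.94 [416.  92.] z 0.0371 rect [ 500.2 -478.2] [31.  24.3] 5.1 n 1287
stop0 0.94 [ 11. 124.] z 0.0191 rect [ 522.1 -147. ] [15.3 41.4] 86.3 n 875
stop0 0.73 [118. 123.] z 0.0191 rect [ 516.1 -233.7] [20.5 41.5] 86.7 n 1126
frame 0.62 [ 68. 143.] z 0.0108 rect [ 502.2 -178.1] [130.  149.5] 85.8 n 21414
```

View pics/w1.png

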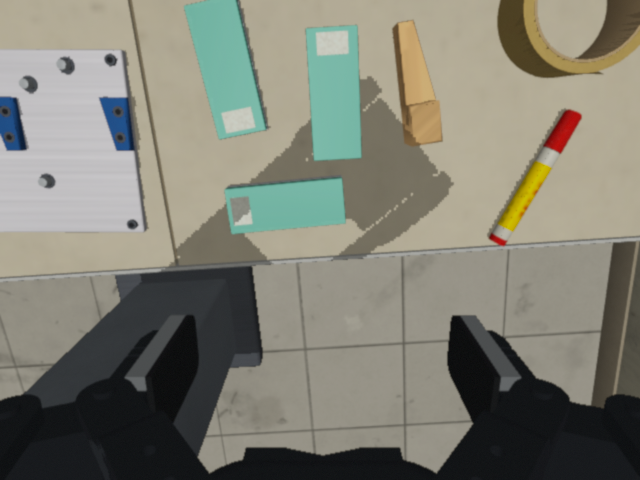

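From the wrist view, all three panels, one wedge (head toward the robot, px 425,123), and part of the frame with its pins and two blue stops are visible. Next I'll look at the frame.

{"api": "send_rows", "payload": {"commands": [[[-0.06, -0.95, 0, 0, 0, 0], [-0.06, -0.95, 0, 0, 0, 0], [-0.06, -0.95, 0, 0, 0, 0], [-0.06, -0.95, 0, 0, 0, 0], [-0.06, -0.95, 0, 0, 0, 0], [-0.06, -0.95, 0, 0, 0, 0], [-0.06, -0.95, 0, 0, 0, 0], [-0.06, -0.95, 0, 0, 0, 0]]]}}

```text
time_s: 2.95
eef_pos: [0.443, -0.1687, 0.4049]
eef_rot: [0.0, 0.999, -0.037, 0.0]
wrist_force: [0.1, 0.3, -0.4]
opening: 1.002
grasp_force: 0.0
```

{"api": "send_rows", "payload": {"commands": [[[-0.06, -0.95, 0, 0, 0, 0], [0, 0, 0, 0, 0, 0], [0, 0, 0, 0, 0, 0]]]}}

```text
time_s: 3.2
eef_pos: [0.4436, -0.1402, 0.405]
eef_rot: [0.0, 0.999, -0.036, 0.0]
wrist_force: [0.2, -1.3, 0.0]
opening: 1.0
grasp_force: 0.0
```

Run:
```python
from h import *
o,p,M=tool(); print(o["time_s"],p)
c=imaging.camera("wrist"); cv2.imwrite("pics/w2.png",c["image"])
rects(c,["panel_a","wedge_a","stop0"])
# plate fit
m=models.regions_of(c,"frame")[0]["region"]
X=cloud(c,m); zm=np.median(X[:,2]); print("plate z",zm)
pl=X[abs(X[:,2]-zm)<.003][:,:2].astype(np.float32)*1000
rc=cv2.minAreaRect(pl); print("plate",rc)
# pins: things 5..12mm above plate, not blue
Z=np.full(c["depth"].shape,np.nan); v,u=np.nonzero(c["depth"]>0); A=cloud(c,np.ones_like(m)); Z[v,u]=A[:,2]
k=(Z>zm+.005)&(Z<zm+.013); hull=cv2.fillConvexPoly(np.zeros(m.shape,np.uint8),cv2.convexHull(np.argwhere(m)[:,::-1].astype(np.int32)),1)>0
n,l,s,cen=cv2.connectedComponentsWithStats((k&hull).astype(np.uint8))
for i in range(1,n):
    if s[i,4]>25:
        Q=cloud(c,l==i); rr=cv2.minAreaRect(Q[:,:2].astype(np.float32)*1000)
        print("pin?",cen[i].round(),s[i,4],Q.mean(0)*1000,np.round(rr[0],1),np.round(rr[1],1),round(rr[2],1))
```

```text
3.2 [ 0.4436 -0.1402  0.405 ]
panel_a 0.88 [549.  56.] z 0.0199 rect [ 543.3 -328.7] [86.2 41. ] 7.3 n 5969
panel_a 0.77 [633.  86.] z 0.0187 rect [ 514.  -394.8] [11.1 74.8] 89.6 n 701
panel_a 0.61 [579. 182.] z 0.0198 rect [ 439.3 -359.9] [40.1 93.4] 1.5 n 5123
wedge_a 0.97 [ 54. 251.] z 0.0374 rect [417.2  86.6] [24.4 32.3] 1.1 n 1026
stop0 0.84 [322.  96.] z 0.0191 rect [ 522.5 -143.2] [19.5 41.8] 86.3 n 1104
stop0 0.74 [435. 101.] z 0.019 rect [ 515.8 -233.4] [19.9 41.9] 87.0 n 1139
stop0 0.68 [212. 100.] z 0.019 rect [528.9 -53.2] [20.3 42.1] 86.9 n 1180
plate z 0.009382571264891393
plate ((506.6778869628906, -108.02284240722656), (266.3232727050781, 149.74435424804688), 85.86785125732422)
pin? [156.  41.] 98 [575.958  -21.4353  17.0244] [575.9 -21.3] [7.1 7.8] 54.3
pin? [273.  41.] 96 [ 569.4847 -110.795    17.0085] [ 569.6 -110.5] [7.7 7.3] 42.8
pin? [390.  41.] 96 [ 562.9548 -200.1386   17.0104] [ 563.1 -200.4] [7.4 7.6] 39.0
pin? [117.  60.] 95 [564.4682  11.413   17.043 ] [564.4  11.6] [7.3 7.5] 15.1
pin? [232.  60.] 91 [557.9792 -77.9613  17.0421] [558.1 -77.7] [7.3 7.6] 39.5
pin? [348.  60.] 88 [ 551.3841 -167.3698   17.0899] [ 551.4 -167.4] [6.9 7.7] 38.4
pin? [208.  99.] 1213 [530.8595 -55.048   18.1658] [528.9 -53. ] [20.6 41.9] 86.2
pin? [322.  99.] 1143 [ 524.4006 -145.1484   18.222 ] [ 522.4 -143.2] [19.6 41.9] 86.3
pin? [435.  99.] 1192 [ 517.7343 -234.4012   18.0473] [ 515.7 -234.3] [42.6 20.1] 0.7
pin? [130. 161.] 79 [486.9849  17.0543  17.1149] [487.   17.3] [7.5 7.4] 9.9
pin? [238. 161.] 78 [480.5336 -72.2974  17.0161] [480.4 -72.3] [7.3 7.5] 85.6
pin? [346. 162.] 74 [ 474.0147 -161.7021   16.9557] [ 474.1 -161.8] [7.5 7. ] 42.7
```

View pics/w2.png

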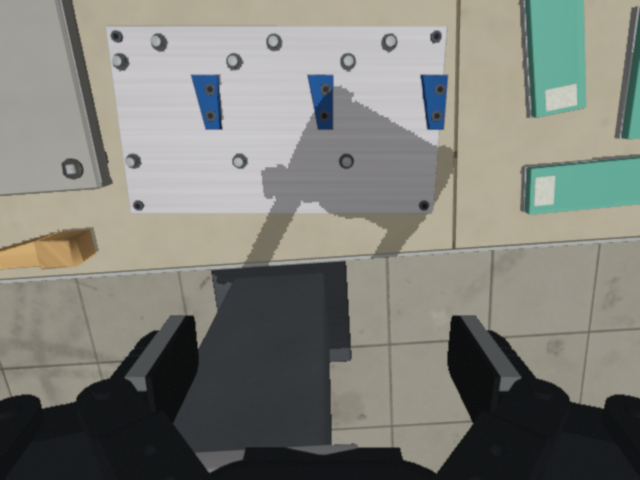

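The wrist view shows all nine pins, the three stops (323,100 / 212,100 / 435,100) and the wedge at the left (50,250). I'll fit the frame to the pins. Then I'll test the grip force on a wedge before touching any glass.

```bash
cat >> h.py <<'E'
_L=np.array([[54+0,-8+b] for b in(90,0,-90)]+[[40,24+b] for b in(90,0,-90)]+[[-38,24+b] for b in(90,0,-90)],float)
_W=np.array([[575.958,-21.435],[569.485,-110.795],[562.955,-200.139],[564.468,11.413],[557.979,-77.961],[551.384,-167.37],[486.985,17.054],[480.534,-72.297],[474.015,-161.702]])
_a,_b=_L-_L.mean(0),_W-_W.mean(0)
YAW=np.arctan2((_a[:,0]*_b[:,1]-_a[:,1]*_b[:,0]).sum(),(_a*_b).sum())
FR=np.array([[np.cos(YAW),-np.sin(YAW)],[np.sin(YAW),np.cos(YAW)]])
F0=_W.mean(0)-FR@_L.mean(0)
def bay(b,x=0,y=0):  # b = +90,0,-90 ; mm -> world m
    return (F0+FR@np.array([x,y+b]))/1000
def inbay(X):  # world m -> frame mm
    return FR.T@(np.asarray(X)[:2]*1000-F0)
E
python3 - <<'E'
from h import *
print(np.degrees(YAW),F0,((F0+(FR@_L.T).T)-_W).round(2).tolist())
for b in(90,0,-90): print(bay(b))
for s in ([522.5,-143.2],[515.8,-233.4],[528.9,-53.2]): print("stop",inbay(np.array(s)/1000))
plan([.500,-.478,.09],5)
E
```

```text
Traceback (most recent call last):
NameError: name '_L' is not defined
```

Run:
```python
import h
from h import *
print(np.degrees(YAW),F0,((F0+(FR@h._L.T).T)-h._W).round(2).tolist())
for b in(90,0,-90): print(bay(b))
for s in ([522.5,-143.2],[515.8,-233.4],[528.9,-53.2]): print("stop",inbay(np.array(s)/1000))
plan([.500,-.478,.09],5)
```

```text
-4.175644456495135 [516.3857 -98.9645] [[0.26, 0.32], [0.17, -0.08], [0.15, -0.5], [0.11, 0.41], [0.05, 0.02], [0.09, -0.33], [-0.2, 0.45], [-0.3, 0.04], [-0.33, -0.32]]
[ 0.5229 -0.0092]
[ 0.5164 -0.099 ]
[ 0.5098 -0.1887]
stop [  9.319  -43.6729]
stop [   9.2047 -134.1213]
stop [ 9.1488 46.5543]
t 3.45 turn [ 0.002  0.001 -1.613] shift after turn [ 0.886 11.327  5.333] q6 1.08
```

{"api": "send_rows", "payload": {"commands": [[[0, 0, 0, 0, 0, -0.8], [0, 0, 0, 0, 0, -0.8], [0.07, 0.94, 0.44, 0, 0, 0], [0.07, 0.94, 0.44, 0, 0, 0], [0.07, 0.94, 0.44, 0, 0, 0], [0.07, 0.94, 0.44, 0, 0, 0], [0.07, 0.94, 0.44, 0, 0, 0], [0.07, 0.94, 0.44, 0, 0, 0]]], "jaw": 0.5}}

```text
time_s: 4.12
eef_pos: [0.471, -0.3105, 0.3245]
eef_rot: [-0.0, 0.999, 0.043, -0.0]
wrist_force: [0.5, -0.0, 0.1]
opening: 0.499
grasp_force: 0.0
```

{"api": "send_rows", "payload": {"commands": [[[0.07, 0.94, 0.44, 0, 0, 0], [0.07, 0.94, 0.44, 0, 0, 0], [0.07, 0.94, 0.44, 0, 0, 0], [0.07, 0.94, 0.44, 0, 0, 0], [0.07, 0.94, 0.44, 0, 0, 0], [0.1, 0.94, 0.5, 0, 0, 0], [0, 0, 0, 0, 0, 0], [0, 0, 0, 0, 0, 0]]]}}

```text
time_s: 4.78
eef_pos: [0.4983, -0.4772, 0.2417]
eef_rot: [-0.002, 0.999, 0.042, -0.001]
wrist_force: [-0.6, 1.6, 0.5]
opening: 0.499
grasp_force: 0.0
```

Run:
```python
from h import *
plan([.500,-.478,.036],5)
c=imaging.camera("wrist"); cv2.imwrite("pics/w3.png",c["image"]); rects(c,["wedge_a","panel_a"])
# where do the fingers' grasp point project
_,p,M=tool(); print(proj(c,p+M@[0,0,.1547]),proj(c,p+M@[0,0,.173]))
```

```text
t 4.78 turn [-0.032  0.02  -0.026] shift after turn [0.056 0.031 1.7  ] q6 0.55
wedge_a 0.74 [325. 221.] z 0.0373 rect [ 500.4 -478.3] [32. 24.] 5.2 n 3538
panel_a 0.77 [ 87. 343.] z 0.0199 rect [ 439.9 -363.8] [ 40.8 100.8] 1.7 n 11051
panel_a 0.74 [ 32. 142.] z 0.0199 rect [ 549.1 -344.6] [ 31.5 103.4] 82.5 n 10070
panel_a 0.74 [194. 189.] z 0.02 rect [ 525.7 -411. ] [40.2 99.7] 89.4 n 18508
[320.2841 343.5184] [320.7312 316.8936]
```

View pics/w3.png

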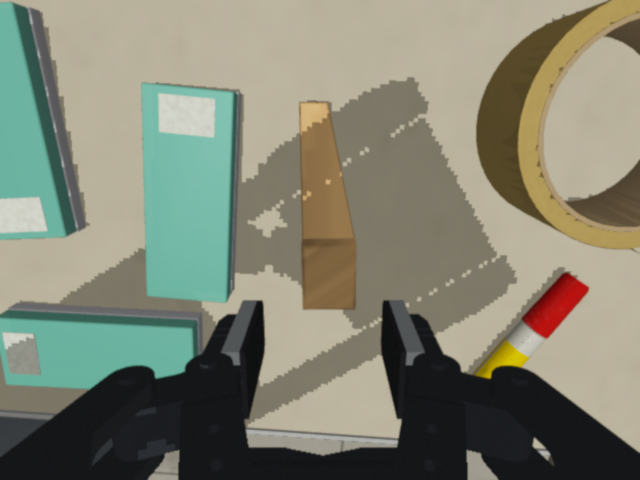

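The wedge lies centred between the fingers (head at 328,270), so I'll go down and test the grip in small steps.

{"api": "send_rows", "payload": {"commands": [[[0.03, 0.02, 0.8, 0, 0, 0], [0.03, 0.01, 0.8, 0, 0, 0], [0, 0, 0.1, 0, 0, 0], [0, 0, 0, 0, 0, 0]]]}}

```text
time_s: 5.27
eef_pos: [0.5012, -0.4747, 0.1926]
eef_rot: [-0.001, 0.999, 0.044, -0.001]
wrist_force: [1.1, -0.5, -1.2]
opening: 0.504
grasp_force: 0.0
```

{"api": "send_rows", "payload": {"commands": [[[0, 0, 0, 0, 0, 0], [0, 0, 0, 0, 0, 0], [0, 0, 0, 0, 0, 0], [0, 0, 0, 0, 0, 0]]], "jaw": 0.3}}

```text
time_s: 5.6
eef_pos: [0.502, -0.4768, 0.1953]
eef_rot: [0.001, 0.999, 0.044, 0.001]
wrist_force: [0.7, -1.1, 0.9]
opening: 0.301
grasp_force: 0.4
```

{"api": "send_rows", "payload": {"commands": [[[0, 0, 0, 0, 0, 0], [0, 0, 0, 0, 0, 0], [0, 0, 0, 0, 0, 0]]], "jaw": 0.28}}

```text
time_s: 5.85
eef_pos: [0.5019, -0.4768, 0.1948]
eef_rot: [0.001, 0.999, 0.044, 0.001]
wrist_force: [0.8, -0.6, 3.2]
opening: 0.281
grasp_force: 3.0
```

{"api": "send_rows", "payload": {"commands": [[[0, 0, 0, 0, 0, 0], [0, 0, 0, 0, 0, 0], [0, 0, 0, 0, 0, 0]]], "jaw": 0.27}}

```text
time_s: 6.1
eef_pos: [0.5019, -0.4768, 0.1949]
eef_rot: [0.001, 0.999, 0.044, 0.001]
wrist_force: [-0.1, -0.7, 6.4]
opening: 0.273
grasp_force: 20.5
```

{"api": "send_rows", "payload": {"commands": [[[0, 0, 0, 0, 0, 0], [0, 0, 0, 0, 0, 0], [0, 0, 0, 0, 0, 0]]], "jaw": 0.26}}

```text
time_s: 6.35
eef_pos: [0.5019, -0.4768, 0.195]
eef_rot: [0.001, 0.999, 0.044, 0.001]
wrist_force: [0.1, -1.0, 7.8]
opening: 0.272
grasp_force: 38.7
```

{"api": "send_rows", "payload": {"commands": [[[0, 0, 0, 0, 0, 0], [0, 0, 0, 0, 0, 0], [0, 0, 0, 0, 0, 0]]], "jaw": 0.24}}

```text
time_s: 6.6
eef_pos: [0.502, -0.4769, 0.1951]
eef_rot: [0.001, 0.999, 0.044, 0.001]
wrist_force: [-0.5, -0.2, 8.1]
opening: 0.262
grasp_force: 59.6
```

{"api": "send_rows", "payload": {"commands": [[[0, 0, 0, 0, 0, 0], [0, 0, 0, 0, 0, 0], [0, 0, -0.8, 0, 0, 0], [0, 0, -0.8, 0, 0, 0.49], [0.26, -0.73, 0, 0, 0, 0.49], [0.26, -0.73, 0, 0, 0, 0], [0.26, -0.73, 0, 0, 0, 0], [0, 0, 0, 0, 0, 0]]], "jaw": 0.47}}

```text
time_s: 7.27
eef_pos: [0.5255, -0.4061, 0.2403]
eef_rot: [-0.002, 1.0, -0.004, -0.001]
wrist_force: [-0.4, 0.1, -0.7]
opening: 0.467
grasp_force: 0.0
```

Run:
```python
from h import *
c=imaging.camera("wrist"); o,p,M=tool(); print(o["opening"])
X=(cloud(c,np.ones((480,640),bool))-p)@M
for s in(-1,1):
    f=X[(X[:,2]>.06)&(X[:,2]<.2)&(X[:,1]*s>.005)&(X[:,1]*s<.05)&(abs(X[:,0])<.018)]
    t=f[f[:,2]>f[:,2].max()-.004]; print("tip z",np.percentile(f[:,2],[95,98,99.5,100]),"y at tip",t[:,1].min(),t[:,1].max(),"x",t[:,0].min(),t[:,0].max(), "lowest30mm y",f[f[:,2]>.14][:,1].min(),f[f[:,2]>.14][:,1].max())
rects(c,["panel_a"])
plan([.5257,-.411,.025],-.6)
```

```text
0.4700206910527442
tip z [0.1528 0.1608 0.1664 0.1717] y at tip -0.0274735329820982 -0.022531582666896185 x -0.009753938890884687 0.010307587832627954 lowest30mm y -0.03670568499637364 -0.022342651389362186
tip z [0.1514 0.1603 0.1664 0.1713] y at tip 0.017263672515757986 0.023967183216177506 x -0.010023841452995879 0.010333461688780682 lowest30mm y 0.017130181380471943 0.031185664381077463
panel_a 0.74 [158. 207.] z 0.0199 rect [ 550.3 -328.3] [99.5 40.8] 7.1 n 18015
panel_a 0.66 [337. 259.] z 0.0199 rect [ 525.6 -410.8] [ 39.8 100. ] 89.3 n 16185
panel_a 0.58 [296. 407.] z 0.0198 rect [ 440.5 -388.6] [40.9 49.9] 1.4 n 5447
t 7.37 turn [-0.01   0.012  0.021] shift after turn [0.035 0.057 2.036] q6 0.74
```

{"api": "send_rows", "payload": {"commands": [[[0, 0, 0, 0, 0, 0], [0.03, 0.1, 0, 0, 0, 0], [0, 0, 0.65, 0, 0, 0], [0, 0, 0.65, 0, 0, 0], [0, 0, 0.65, 0, 0, 0], [0, 0, 0, 0, 0, 0]]], "jaw": 0.62}}

```text
time_s: 7.87
eef_pos: [0.5234, -0.4131, 0.1783]
eef_rot: [-0.003, 1.0, -0.006, -0.002]
wrist_force: [-1.0, 1.5, -0.9]
opening: 0.623
grasp_force: 0.0
```

{"api": "send_rows", "payload": {"commands": [[[0, 0, 0, 0, 0, 0], [0, 0, 0, 0, 0, 0], [0, 0, 0, 0, 0, 0], [0, 0, 0, 0, 0, 0]]], "jaw": 0.49}}

```text
time_s: 8.2
eef_pos: [0.5258, -0.414, 0.1846]
eef_rot: [0.001, 1.0, -0.005, 0.001]
wrist_force: [0.4, -0.6, -0.4]
opening: 0.489
grasp_force: 0.0
```

{"api": "send_rows", "payload": {"commands": [[[0, 0, 0, 0, 0, 0], [0, 0, 0, 0, 0, 0], [0, 0, 0, 0, 0, 0]]], "jaw": 0.475}}

```text
time_s: 8.45
eef_pos: [0.5255, -0.4135, 0.1836]
eef_rot: [0.0, 1.0, -0.005, 0.0]
wrist_force: [-0.2, -0.0, 0.2]
opening: 0.477
grasp_force: 0.0
```

{"api": "send_rows", "payload": {"commands": [[[0, 0, 0, 0, 0, 0], [0, 0, 0, 0, 0, 0], [0, 0, 0, 0, 0, 0]]], "jaw": 0.468}}

```text
time_s: 8.7
eef_pos: [0.5256, -0.4136, 0.1834]
eef_rot: [0.0, 1.0, -0.005, 0.0]
wrist_force: [-0.4, -1.6, 1.8]
opening: 0.465
grasp_force: 1.2
```

{"api": "send_rows", "payload": {"commands": [[[0, 0, 0, 0, 0, 0], [0, 0, 0, 0, 0, 0], [0, 0, 0, 0, 0, 0]]], "jaw": 0.464}}

```text
time_s: 8.95
eef_pos: [0.5255, -0.4136, 0.1834]
eef_rot: [0.0, 1.0, -0.005, 0.0]
wrist_force: [-0.8, -1.1, 3.8]
opening: 0.466
grasp_force: 7.0
```

{"api": "send_rows", "payload": {"commands": [[[0, 0, 0, 0, 0, 0], [0, 0, 0, 0, 0, 0], [0, 0, 0, 0, 0, 0]]], "jaw": 0.46}}

```text
time_s: 9.2
eef_pos: [0.5255, -0.4136, 0.1835]
eef_rot: [0.0, 1.0, -0.005, 0.0]
wrist_force: [-0.8, -2.3, 5.2]
opening: 0.463
grasp_force: 13.3
```

{"api": "send_rows", "payload": {"commands": [[[0, 0, -0.3, 0, 0, 0], [0, 0, -0.5, 0, 0, 0], [0, 0, -0.6, 0, 0, 0], [0, 0, -0.6, 0, 0, 0], [0, 0, 0, 0, 0, 0], [0, 0, 0, 0, 0, 0]]]}}

```text
time_s: 9.7
eef_pos: [0.5257, -0.4136, 0.2446]
eef_rot: [0.001, 1.0, -0.005, 0.001]
wrist_force: [-0.5, -0.0, -1.0]
opening: 0.463
grasp_force: 13.1
```

```bash
cat >> h.py <<'E'
def held(c,zlo,zhi):
    o,p,M=tool(); X=cloud(c,np.ones((480,640),bool)); T=(X-p)@M
    q=T[(X[:,2]>zlo)&(X[:,2]<zhi)&(abs(T[:,0])<.09)&(abs(T[:,1])<.035)&(T[:,2]>.15)]
    rc=cv2.minAreaRect(q[:,:2].astype(np.float32)*1000); print("held in tool frame mm",np.round(rc[0],1),np.round(rc[1],1),round(rc[2],2),"n",len(q),"g",o["grasp_force"],o["opening"])
E
python3 - <<'E'
from h import *
c=imaging.camera("wrist")
o,p,M=tool(); print(p)
for r in models.regions_of(c,"panel_a")[:4]: print(r["confidence"],r["centre"],np.median(cloud(c,r["region"])[:,2]))
held(c,.07,.086)
plan([*bay(-90,-6,-3),.09],np.degrees(YAW))
E
```

```text
[ 0.5253 -0.4131  0.243 ]
0.73 [144.9, 208.1] 0.01923406281715248
0.71 [324.6, 303.4] 0.08030420489523224
0.59 [259.7, 413.6] 0.01914512444465266
held in tool frame mm [1.6 0.4] [100.9  66.4] 0.01 n 30438 g 13.109280914068222 0.4616075484355838
t 9.8 turn [-0.013  0.012  0.627] shift after turn [-1.247 -7.315 -0.088] q6 0.74
```

{"api": "send_rows", "payload": {"commands": [[[0, 0, 0, 0, 0, 0.31], [0, 0, 0, 0, 0, 0.31], [-0.2, -0.8, 0, 0, 0, 0], [-0.2, -0.9, 0, 0, 0, 0], [-0.2, -0.9, 0, 0, 0, 0], [-0.2, -0.9, 0, 0, 0, 0], [-0.2, -0.9, 0, 0, 0, 0], [-0.2, -0.9, 0, 0, 0, 0]]]}}

```text
time_s: 10.47
eef_pos: [0.4999, -0.2504, 0.2414]
eef_rot: [-0.001, 0.999, -0.036, -0.001]
wrist_force: [0.6, -0.3, -0.7]
opening: 0.464
grasp_force: 13.2
```

{"api": "send_rows", "payload": {"commands": [[[-0.05, -0.9, 0, 0, 0, 0], [0, -0.9, 0, 0, 0, 0], [0, -0.2, 0, 0, 0, 0], [0, 0, 0, 0, 0, 0], [0, 0, 0, 0, 0, 0]]]}}

```text
time_s: 10.88
eef_pos: [0.5037, -0.1921, 0.2423]
eef_rot: [-0.0, 0.999, -0.036, -0.001]
wrist_force: [0.2, -0.6, -1.2]
opening: 0.468
grasp_force: 13.2
```

```bash
cat >> h.py <<'E'
def heldp(c,name="panel_a",zlo=.05):
    o,p,M=tool()
    for r in models.regions_of(c,name):
        X=cloud(c,r["region"]); z=np.percentile(X[:,2],80)
        if z<zlo: continue
        T=((X-p)@M)[abs(X[:,2]-z)<.003]; rc=cv2.minAreaRect(T[:,:2].astype(np.float32)*1000)
        print("held",name,"tool mm",np.round(rc[0],1),np.round(rc[1],1),round(rc[2],2),"z",z,"tcp in frame",inbay(p),"x ext",T[:,0].min(),T[:,0].max(),"y ext",np.percentile(T[:,1],[.5,99.5]))
E
python3 - <<'E'
from h import *
c=imaging.camera("wrist"); cv2.imwrite("pics/w4.png",c["image"])
heldp(c); rects(c,["stop0","panel_a"])
plan([*bay(-90,-6,-3),.09],np.degrees(YAW))
E
```

```text
held panel_a tool mm [ 0.3 -1.3] [100.2  39.8] 0.24 z 0.07860757728815461 tcp in frame [ -5.7554 -94.5488] x ext -0.04985656973756206 0.050410714799513326 y ext [-0.0207  0.0181]
stop0 0.75 [222. 227.] z 0.0189 rect [ 522.6 -144.1] [20.2 42. ] 87.2 n 2979
stop0 0.63 [412. 230.] z 0.0189 rect [ 516.  -233.3] [20.6 42.1] 87.0 n 2966
stop0 0.59 [ 39. 229.] z 0.019 rect [529.  -53.5] [21.3 42.4] 86.1 n 3081
panel_a 0.88 [326. 303.] z 0.0787 rect [ 504.1 -191.6] [ 39.8 100.2] 85.6 n 28871
panel_a 0.83 [597. 143.] z 0.0198 rect [ 549.3 -322.1] [99.6 29.6] 7.5 n 14592
panel_a 0.56 [596. 354.] z 0.0197 rect [ 438.8 -333.4] [41.3 40.5] 2.3 n 5068
t 11.08 turn [ 0.002 -0.    -0.007] shift after turn [-0.009 -0.07  -0.062] q6 1.06
```

View pics/w4.png

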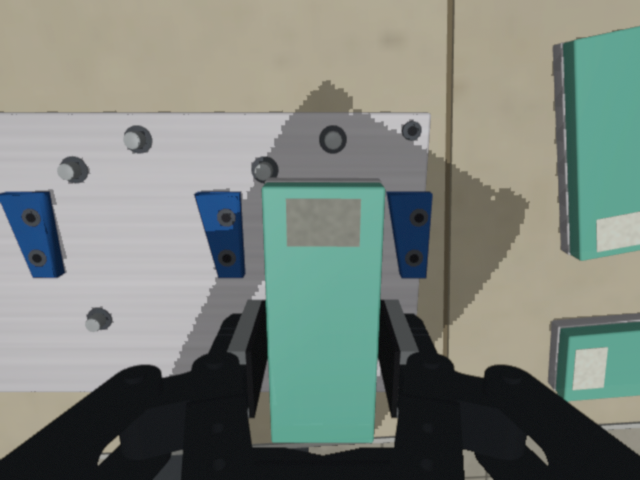

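The panel is held level and square over the right-hand bay (panel at 326,303). I'll lower it about 5 mm short of the end pin and 3 mm short of the side pins.

{"api": "send_rows", "payload": {"commands": [[[0, 0, 0.3, 0, 0, 0], [0, 0, 0.5, 0, 0, 0], [0, 0, 0.5, 0, 0, 0], [0, 0, 0.25, 0, 0, 0], [0, 0, 0, 0, 0, 0], [0, 0, 0, 0, 0, 0]]]}}

```text
time_s: 11.58
eef_pos: [0.5035, -0.1924, 0.1959]
eef_rot: [-0.0, 0.999, -0.036, -0.001]
wrist_force: [1.1, -0.5, -1.6]
opening: 0.466
grasp_force: 13.2
```

{"api": "send_rows", "payload": {"commands": [[[0, 0, 0.05, 0, 0, 0], [0, 0, 0.05, 0, 0, 0], [0, 0, 0, 0, 0, 0]]]}}

```text
time_s: 11.83
eef_pos: [0.504, -0.1924, 0.1939]
eef_rot: [0.0, 0.999, -0.036, 0.0]
wrist_force: [-0.5, 0.2, -2.0]
opening: 0.465
grasp_force: 13.2
```

{"api": "send_rows", "payload": {"commands": [[[0, 0, 0.03, 0, 0, 0], [0, 0, 0, 0, 0, 0], [0, 0, 0, 0, 0, 0]]]}}

```text
time_s: 12.08
eef_pos: [0.5038, -0.1922, 0.1928]
eef_rot: [0.0, 0.999, -0.036, 0.0]
wrist_force: [-0.2, 0.2, -2.2]
opening: 0.463
grasp_force: 13.2
```

{"api": "send_rows", "payload": {"commands": [[[0, 0, 0.03, 0, 0, 0], [0, -0.04, 0, 0, 0, 0], [0, -0.05, 0, 0, 0, 0], [0.06, 0, 0, 0, 0, 0], [0.06, 0, 0, 0, 0, 0], [0, 0, 0, 0, 0, 0]]]}}

```text
time_s: 12.58
eef_pos: [0.508, -0.1899, 0.1918]
eef_rot: [0.0, 0.999, -0.036, 0.0]
wrist_force: [-0.5, -0.0, -1.6]
opening: 0.461
grasp_force: 13.2
```

{"api": "send_rows", "payload": {"commands": [[[0.03, 0, 0, 0, 0, 0], [0, 0, 0, 0, 0, 0], [0, 0, 0, 0, 0, 0]]]}}

```text
time_s: 12.83
eef_pos: [0.5085, -0.1899, 0.1917]
eef_rot: [0.0, 0.999, -0.036, -0.0]
wrist_force: [0.7, -0.1, -2.2]
opening: 0.462
grasp_force: 13.2
```

{"api": "send_rows", "payload": {"commands": [[[0.03, 0, 0, 0, 0, 0], [0, 0, 0, 0, 0, 0], [0, 0, 0, 0, 0, 0]]]}}

```text
time_s: 13.08
eef_pos: [0.5094, -0.1899, 0.1917]
eef_rot: [0.0, 0.999, -0.036, 0.0]
wrist_force: [0.5, 0.4, -2.3]
opening: 0.463
grasp_force: 13.2
```

{"api": "send_rows", "payload": {"commands": [[[0.03, 0, 0, 0, 0, 0], [0, 0, 0, 0, 0, 0], [0, 0, 0, 0, 0, 0]]]}}

```text
time_s: 13.33
eef_pos: [0.5099, -0.1899, 0.1915]
eef_rot: [-0.0, 0.999, -0.036, -0.001]
wrist_force: [-3.6, 0.1, -0.0]
opening: 0.461
grasp_force: 13.4
```

{"api": "send_rows", "payload": {"commands": [[[0.03, 0, 0, 0, 0, 0], [0, 0, 0, 0, 0, 0], [0, 0, 0, 0, 0, 0]]]}}

```text
time_s: 13.58
eef_pos: [0.5103, -0.19, 0.1915]
eef_rot: [-0.0, 0.999, -0.036, -0.002]
wrist_force: [-7.5, -1.2, 2.7]
opening: 0.462
grasp_force: 13.7
```

{"api": "send_rows", "payload": {"commands": [[[-0.02, -0.03, 0, 0, 0, 0], [0, 0, 0, 0, 0, 0], [0, 0, 0, 0, 0, 0]]]}}

```text
time_s: 13.83
eef_pos: [0.51, -0.1893, 0.1915]
eef_rot: [0.0, 0.999, -0.036, -0.001]
wrist_force: [-4.8, -1.8, -0.3]
opening: 0.465
grasp_force: 13.5
```

{"api": "send_rows", "payload": {"commands": [[[0, -0.03, 0, 0, 0, 0], [0, 0, 0, 0, 0, 0], [0, 0, 0, 0, 0, 0]]]}}

```text
time_s: 14.08
eef_pos: [0.5101, -0.1889, 0.1915]
eef_rot: [0.001, 0.999, -0.036, -0.001]
wrist_force: [-6.0, -4.2, -0.7]
opening: 0.461
grasp_force: 13.4
```

Run:
```python
from h import *
c=imaging.camera("wrist"); heldp(c,zlo=.02)
o,p,M=tool(); print(p,o["wrist_force"])
```

```text
[ 0.5101 -0.1889  0.1915] [-5.9653 -5.0441 -0.8657]
```

{"api": "send_rows", "payload": {"commands": [[[0, 0, 0, 0, 0, 0], [0, 0, 0, 0, 0, 0], [0, 0, -0.5, 0, 0, 0], [0, 0, -0.6, 0, 0, 0], [0, 0, -0.5, 0, 0, -0.66], [0, 0, 0, 0, 0, -0.66], [0, 0, 0, 0, 0, -0.66], [0.15, 0.9, 0, 0, 0, 0]]], "jaw": 0.56}}

```text
time_s: 14.85
eef_pos: [0.5182, -0.2112, 0.2398]
eef_rot: [-0.001, 0.998, 0.066, -0.0]
wrist_force: [0.7, 0.2, -0.8]
opening: 0.557
grasp_force: 0.0
```

{"api": "send_rows", "payload": {"commands": [[[0.15, 0.9, 0, 0, 0, 0], [0.15, 0.9, 0, 0, 0, 0], [0.15, 0.9, 0, 0, 0, 0], [0.15, 0.9, 0, 0, 0, 0], [0, 0.3, 0, 0, 0, 0], [0, 0, 0, 0, 0, 0], [0, 0, 0, 0, 0, 0]]], "jaw": 0.62}}

```text
time_s: 15.43
eef_pos: [0.551, -0.3279, 0.2395]
eef_rot: [-0.0, 0.998, 0.063, 0.0]
wrist_force: [0.7, -0.4, 0.5]
opening: 0.617
grasp_force: 0.0
```

Run:
```python
from h import *
c=imaging.camera("wrist"); rects(c,["panel_a"])
plan([.5503,-.329,.028],7.2)
```

```text
panel_a 0.87 [332. 411.] z 0.0198 rect [ 466.7 -345.5] [41.7 82.1] 1.6 n 9143
panel_a 0.78 [326. 258.] z 0.0199 rect [ 550.3 -328.1] [99.7 39.7] 7.2 n 16156
panel_a 0.58 [ 41. 304.] z 0.0279 rect [ 510.1 -193.3] [ 32.3 100.5] 85.2 n 12457
t 15.53 turn [-0.013  0.005  0.01 ] shift after turn [-0.029  0.07   1.889] q6 0.72
```

One panel (332,411) has been knocked about 27 mm in x, which the task warned might happen. It doesn't obstruct this pick, so I'll grip panel 3.

{"api": "send_rows", "payload": {"commands": [[[-0.03, 0.07, 0.6, 0, 0, 0], [0, 0, 0.6, 0, 0, 0], [0, 0, 0.6, 0, 0, 0], [0, 0, 0.09, 0, 0, 0], [0, 0, 0, 0, 0, 0], [0, 0, 0, 0, 0, 0]]]}}

```text
time_s: 16.03
eef_pos: [0.5507, -0.3298, 0.1837]
eef_rot: [0.0, 0.998, 0.063, 0.0]
wrist_force: [0.1, -0.7, 1.2]
opening: 0.618
grasp_force: 0.0
```

{"api": "send_rows", "payload": {"commands": [[[0, 0, 0, 0, 0, 0], [0, 0, 0, 0, 0, 0], [0, 0, 0, 0, 0, 0], [0, 0, 0, 0, 0, 0]]], "jaw": 0.475}}

```text
time_s: 16.37
eef_pos: [0.5507, -0.3305, 0.1838]
eef_rot: [0.0, 0.998, 0.063, 0.0]
wrist_force: [-0.3, -0.2, 0.3]
opening: 0.475
grasp_force: 0.3
```

{"api": "send_rows", "payload": {"commands": [[[0, 0, 0, 0, 0, 0], [0, 0, 0, 0, 0, 0], [0, 0, 0, 0, 0, 0]]], "jaw": 0.466}}

```text
time_s: 16.62
eef_pos: [0.5507, -0.3305, 0.1837]
eef_rot: [0.0, 0.998, 0.063, 0.0]
wrist_force: [-0.6, 2.0, 6.2]
opening: 0.466
grasp_force: 4.0
```

{"api": "send_rows", "payload": {"commands": [[[0, 0, 0, 0, 0, 0], [0, 0, 0, 0, 0, 0], [0, 0, 0, 0, 0, 0]]], "jaw": 0.46}}

```text
time_s: 16.87
eef_pos: [0.5507, -0.3305, 0.1837]
eef_rot: [0.0, 0.998, 0.063, 0.0]
wrist_force: [-1.0, 2.3, 6.2]
opening: 0.463
grasp_force: 13.1
```

{"api": "send_rows", "payload": {"commands": [[[0, 0, -0.3, 0, 0, 0], [0, 0, -0.5, 0, 0, 0], [0, 0, -0.6, 0, 0, 0], [0, 0, -0.6, 0, 0, 0], [0, 0, 0, 0, 0, 0.66], [0, 0, 0, 0, 0, 0.66], [0, 0, 0, 0, 0, 0.66], [-0.2, -0.8, 0, 0, 0, 0]]]}}

```text
time_s: 17.53
eef_pos: [0.5466, -0.3097, 0.2451]
eef_rot: [0.002, 0.999, -0.039, 0.002]
wrist_force: [1.0, 0.2, -1.5]
opening: 0.464
grasp_force: 13.0
```

{"api": "send_rows", "payload": {"commands": [[[-0.2, -0.85, 0, 0, 0, 0], [-0.2, -0.85, 0, 0, 0, 0], [-0.2, -0.85, 0, 0, 0, 0], [-0.2, -0.85, 0, 0, 0, 0], [-0.2, -0.85, 0, 0, 0, 0], [-0.2, -0.85, 0, 0, 0, 0], [-0.2, -0.8, 0, 0, 0, 0], [-0.2, -0.8, 0, 0, 0, 0]]]}}

```text
time_s: 18.2
eef_pos: [0.5126, -0.1012, 0.2441]
eef_rot: [0.0, 0.999, -0.036, 0.001]
wrist_force: [0.2, 0.5, -0.4]
opening: 0.46
grasp_force: 13.0
```

{"api": "send_rows", "payload": {"commands": [[[-0.09, 0.02, 0, 0, 0, 0], [0, 0, 0, 0, 0, 0], [0, 0, 0, 0, 0, 0]]]}}

```text
time_s: 18.45
eef_pos: [0.5104, -0.103, 0.2439]
eef_rot: [0.001, 0.999, -0.036, 0.001]
wrist_force: [0.2, -0.2, -1.7]
opening: 0.462
grasp_force: 13.1
```

Run:
```python
from h import *
c=imaging.camera("wrist"); heldp(c)
rects(c,["panel_a"])
plan([*bay(0,-5.5,-4),.09],np.degrees(YAW))
```

```text
held panel_a tool mm [-0.5 -1. ] [100.   39.9] 0.02 z 0.07992184870334432 tcp in frame [-5.4918 -4.8495] x ext -0.050570093865066286 0.04948055509237107 y ext [-0.0205  0.0185]
panel_a 0.7 [322. 304.] z 0.08 rect [ 510.3 -102.5] [ 39.9 100. ] 85.8 n 28729
panel_a 0.68 [503. 249.] z 0.0278 rect [ 510.1 -188.6] [40.8 99.9] 85.4 n 17445
panel_a 0.33 [405. 229.] z 0.0189 rect [ 522.3 -143.4] [20.8 42.4] 86.5 n 2912
t 18.6 turn [ 0.006 -0.01  -0.005] shift after turn [ 0.002 -0.035 -0.041] q6 1.22
```

{"api": "send_rows", "payload": {"commands": [[[0, 0, 0.3, 0, 0, 0], [0, 0, 0.5, 0, 0, 0], [0, 0, 0.5, 0, 0, 0], [0, 0, 0.3, 0, 0, 0], [0, 0, 0.1, 0, 0, 0], [0, 0, 0, 0, 0, 0], [0, 0, 0, 0, 0, 0]]]}}

```text
time_s: 19.18
eef_pos: [0.5102, -0.1029, 0.1917]
eef_rot: [-0.0, 0.999, -0.036, -0.0]
wrist_force: [-0.1, -0.5, -2.1]
opening: 0.463
grasp_force: 13.7
```

{"api": "send_rows", "payload": {"commands": [[[0.05, -0.04, 0.02, 0, 0, 0], [0.05, -0.04, 0, 0, 0, 0], [0.04, -0.02, 0, 0, 0, 0], [0, 0, 0, 0, 0, 0], [0, 0, 0, 0, 0, 0]]]}}

```text
time_s: 19.6
eef_pos: [0.5146, -0.0998, 0.1914]
eef_rot: [0.0, 0.999, -0.036, 0.0]
wrist_force: [-0.4, 0.7, -1.7]
opening: 0.468
grasp_force: 13.7
```

{"api": "send_rows", "payload": {"commands": [[[0.03, 0, 0, 0, 0, 0], [0, 0, 0, 0, 0, 0], [0, 0, 0, 0, 0, 0]]]}}

```text
time_s: 19.85
eef_pos: [0.5154, -0.0999, 0.1914]
eef_rot: [0.0, 0.999, -0.036, 0.0]
wrist_force: [0.3, 0.4, -1.5]
opening: 0.463
grasp_force: 13.7
```

{"api": "send_rows", "payload": {"commands": [[[0.03, 0, 0, 0, 0, 0], [0, 0, 0, 0, 0, 0], [0, 0, 0, 0, 0, 0]]]}}

```text
time_s: 20.1
eef_pos: [0.5163, -0.1, 0.1914]
eef_rot: [0.0, 0.999, -0.036, 0.0]
wrist_force: [-0.3, 0.3, -2.3]
opening: 0.461
grasp_force: 13.7
```

{"api": "send_rows", "payload": {"commands": [[[0.03, 0, 0, 0, 0, 0], [0, 0, 0, 0, 0, 0], [0, 0, 0, 0, 0, 0]]]}}

```text
time_s: 20.35
eef_pos: [0.5171, -0.1, 0.1913]
eef_rot: [-0.0, 0.999, -0.036, -0.0]
wrist_force: [-0.1, 0.7, -0.9]
opening: 0.463
grasp_force: 13.7
```

{"api": "send_rows", "payload": {"commands": [[[0.02, -0.02, 0, 0, 0, 0], [0, 0, 0, 0, 0, 0], [0, 0, 0, 0, 0, 0]]]}}

```text
time_s: 20.6
eef_pos: [0.5174, -0.0995, 0.1912]
eef_rot: [-0.0, 0.999, -0.036, -0.001]
wrist_force: [-4.7, -0.9, -1.0]
opening: 0.463
grasp_force: 13.8
```

{"api": "send_rows", "payload": {"commands": [[[0, -0.03, 0, 0, 0, 0], [0, 0, 0, 0, 0, 0], [0, 0, 0, 0, 0, 0]]]}}

```text
time_s: 20.85
eef_pos: [0.5175, -0.0991, 0.1912]
eef_rot: [0.001, 0.999, -0.036, -0.001]
wrist_force: [-4.6, -4.2, -1.0]
opening: 0.461
grasp_force: 13.7
```

{"api": "send_rows", "payload": {"commands": [[[0, 0, 0, 0, 0, 0], [0, 0, 0, 0, 0, 0], [0, 0, -0.6, 0, 0, 0], [0, 0, -0.8, 0, 0, 0], [0, 0, -0.8, 0, 0, 0], [-0.12, 0.85, -0.2, 0, 0, 0], [-0.12, 0.85, -0.2, 0, 0, 0], [-0.12, 0.85, -0.2, 0, 0, 0]]], "jaw": 0.56}}

```text
time_s: 21.52
eef_pos: [0.5021, -0.1745, 0.2768]
eef_rot: [0.0, 0.999, -0.035, 0.001]
wrist_force: [0.1, 0.8, 0.0]
opening: 0.557
grasp_force: 0.0
```

{"api": "send_rows", "payload": {"commands": [[[-0.12, 0.9, -0.2, 0, 0, 0], [-0.12, 0.9, -0.2, 0, 0, 0], [-0.12, 0.9, -0.2, 0, 0, 0], [-0.12, 0.9, -0.2, 0, 0, 0], [-0.12, 0.9, 0, 0, 0, 0], [-0.12, 0.9, 0, 0, 0, 0], [-0.12, 0.7, 0, 0, 0, 0], [0, 0, 0, 0, 0, -0.95]]], "jaw": 0.62}}

```text
time_s: 22.18
eef_pos: [0.4627, -0.3587, 0.3003]
eef_rot: [0.002, 1.0, 0.01, 0.001]
wrist_force: [0.5, -0.0, 0.5]
opening: 0.62
grasp_force: 0.0
```

{"api": "send_rows", "payload": {"commands": [[[0, 0, 0, 0, 0, -1], [0, 0, 0, 0, 0, -1], [0, 0, 0, 0, 0, -1], [0, 0, 0, 0, 0, -1], [0, 0, 0, 0, 0, -1], [0, 0, 0, 0, 0, -1], [0, 0, 0, 0, 0, -1], [0, 0, 0, 0, 0, -1]]]}}

```text
time_s: 22.85
eef_pos: [0.4637, -0.3548, 0.2998]
eef_rot: [0.001, 0.916, 0.402, 0.001]
wrist_force: [-0.1, -0.5, -0.1]
opening: 0.619
grasp_force: 0.0
```

{"api": "send_rows", "payload": {"commands": [[[0, 0, 0, 0, 0, -1], [0, 0, 0, 0, 0, -1], [0, 0, 0, 0, 0, -1], [0, 0, 0, 0, 0, -1], [0, 0, 0, 0, 0, -1], [0, 0, 0, 0, 0, -1], [0, 0, 0, 0, 0, -1], [0, 0, 0, 0, 0, -0.7]]]}}

```text
time_s: 23.52
eef_pos: [0.4638, -0.3548, 0.2999]
eef_rot: [0.001, 0.697, 0.717, 0.0]
wrist_force: [0.8, -0.1, 0.0]
opening: 0.62
grasp_force: 0.0
```

Run:
```python
from h import *
c=imaging.camera("wrist"); cv2.imwrite("pics/w5.png",c["image"]); rects(c,["panel_a","wedge_a"])
plan([.465,-.36,.028],91.5)
c=imaging.camera("top"); rects(c,["panel_a"])
```

```text
panel_a 0.69 [432.  28.] z 0.019 rect [ 515.7 -233.9] [20.2 42.3] 87.7 n 2674
panel_a 0.59 [328. 226.] z 0.0199 rect [ 466.7 -354.3] [39.7 99.8] 1.5 n 10047
wedge_a 0.6 [378. 407.] z 0.0372 rect [ 499.7 -476. ] [30.8 25.6] 4.6 n 1450
t 23.67 turn [ 0.01   0.006 -0.059] shift after turn [-0.175  0.042  3.901] q6 -0.88
panel_a 0.74 [380. 237.] z 0.0292 rect [ 509.8 -191.8] [38.  98.1] 86.9 n 166
panel_a 0.56 [353. 231.] z 0.0285 rect [ 516.3 -102.3] [38.8 98.1] 86.4 n 187
panel_a 0.39 [426. 253.] z 0.0209 rect [ 466.7 -345.4] [72.7 27.2] 83.1 n 34
```

{"api": "send_rows", "payload": {"commands": [[[0.02, 0.13, 0, 0, 0, -0.05], [0, 0, 0.8, 0, 0, 0], [0, 0, 0.8, 0, 0, 0], [0, 0, 0.8, 0, 0, 0], [0, 0, 0.8, 0, 0, 0], [0, 0, 0.5, 0, 0, 0], [0, 0, 0.2, 0, 0, 0], [0, 0, 0, 0, 0, 0]]]}}

```text
time_s: 24.43
eef_pos: [0.4668, -0.3535, 0.1807]
eef_rot: [-0.002, 0.698, 0.716, 0.0]
wrist_force: [-0.4, -0.5, -1.0]
opening: 0.622
grasp_force: 0.0
```

{"api": "send_rows", "payload": {"commands": [[[0, 0, 0, 0, 0, 0], [0, 0, 0, 0, 0, 0], [0, 0, 0, 0, 0, 0], [0, 0, 0, 0, 0, 0]]], "jaw": 0.475}}

```text
time_s: 24.77
eef_pos: [0.4676, -0.3545, 0.1837]
eef_rot: [0.001, 0.698, 0.717, -0.0]
wrist_force: [0.6, -0.0, -0.1]
opening: 0.471
grasp_force: 0.0
```

{"api": "send_rows", "payload": {"commands": [[[0, 0, 0, 0, 0, 0], [0, 0, 0, 0, 0, 0], [0, 0, 0, 0, 0, 0]]], "jaw": 0.466}}

```text
time_s: 25.02
eef_pos: [0.4675, -0.3546, 0.1836]
eef_rot: [0.001, 0.698, 0.717, -0.0]
wrist_force: [-1.9, -0.5, 6.1]
opening: 0.465
grasp_force: 4.0
```

{"api": "send_rows", "payload": {"commands": [[[0, 0, 0, 0, 0, 0], [0, 0, 0, 0, 0, 0], [0, 0, 0, 0, 0, 0]]], "jaw": 0.46}}

```text
time_s: 25.27
eef_pos: [0.4675, -0.3546, 0.1836]
eef_rot: [0.001, 0.697, 0.717, -0.0]
wrist_force: [-0.3, 0.9, 7.2]
opening: 0.459
grasp_force: 13.1
```

{"api": "send_rows", "payload": {"commands": [[[0, 0, -0.4, 0, 0, 0], [0, 0, -0.6, 0, 0, 0], [0, 0, -0.6, 0, 0, 0], [0, 0, -0.6, 0, 0, 0], [0, 0, 0, 0, 0, 0.72], [0, 0, 0, 0, 0, 1], [0, 0, 0, 0, 0, 1], [0, 0, 0, 0, 0, 1]]]}}

```text
time_s: 25.93
eef_pos: [0.467, -0.3539, 0.249]
eef_rot: [-0.0, 0.819, 0.573, 0.0]
wrist_force: [0.5, 0.3, -2.1]
opening: 0.464
grasp_force: 13.0
```

{"api": "send_rows", "payload": {"commands": [[[0, 0, 0, 0, 0, 1], [0, 0, 0, 0, 0, 1], [0, 0, 0, 0, 0, 1], [0, 0, 0, 0, 0, 1], [0, 0, 0, 0, 0, 1], [0, 0, 0, 0, 0, 1], [0, 0, 0, 0, 0, 1], [0, 0, 0, 0, 0, 1]]]}}

```text
time_s: 26.6
eef_pos: [0.467, -0.3539, 0.2487]
eef_rot: [-0.0, 0.978, 0.209, -0.0]
wrist_force: [-0.1, -0.4, -1.5]
opening: 0.468
grasp_force: 13.0
```

{"api": "send_rows", "payload": {"commands": [[[0, 0, 0, 0, 0, 1], [0, 0, 0, 0, 0, 1], [0, 0, 0, 0, 0, 1], [0, 0, 0, 0, 0, 1], [0, 0, 0, 0, 0, 1], [0, 0, 0, 0, 0, 0], [0.05, -0.6, 0, 0, 0, 0], [0.07, -0.9, 0, 0, 0, 0]]]}}

```text
time_s: 27.27
eef_pos: [0.4739, -0.3105, 0.2489]
eef_rot: [0.001, 0.999, -0.037, 0.0]
wrist_force: [1.0, 0.2, -1.2]
opening: 0.462
grasp_force: 13.0
```

{"api": "send_rows", "payload": {"commands": [[[0.07, -0.9, 0, 0, 0, 0], [0.07, -0.9, 0, 0, 0, 0], [0.07, -0.9, 0, 0, 0, 0], [0.07, -0.9, 0, 0, 0, 0], [0.07, -0.9, 0, 0, 0, 0], [0.07, -0.9, 0, 0, 0, 0], [0.07, -0.9, 0, 0, 0, 0], [0.07, -0.9, 0, 0, 0, 0]]]}}

```text
time_s: 27.93
eef_pos: [0.5065, -0.0933, 0.2486]
eef_rot: [-0.0, 0.999, -0.035, -0.0]
wrist_force: [0.5, -0.5, -2.3]
opening: 0.464
grasp_force: 13.0
```

{"api": "send_rows", "payload": {"commands": [[[0.07, -0.9, 0, 0, 0, 0], [0.07, -0.9, 0, 0, 0, 0], [0, -0.6, 0, 0, 0, 0], [0, -0.3, 0, 0, 0, 0], [0, 0, 0, 0, 0, 0], [0, 0, 0, 0, 0, 0]]]}}

```text
time_s: 28.43
eef_pos: [0.5169, -0.0147, 0.2485]
eef_rot: [0.0, 0.999, -0.036, -0.0]
wrist_force: [-1.0, -1.0, -1.6]
opening: 0.466
grasp_force: 13.1
```

Run:
```python
from h import *
c=imaging.camera("wrist"); heldp(c)
rects(c,["panel_a","wedge_a"])
plan([*bay(90,-5.5,-4),.09],np.degrees(YAW))
```

```text
held panel_a tool mm [-1.7 -1.2] [ 39.7 101.2] 89.89 z 0.08460768785105424 tcp in frame [-5.5106 83.4296] x ext -0.05229988690855631 0.048820161647035246 y ext [-0.0206  0.0182]
panel_a 0.94 [321. 306.] z 0.0847 rect [515.3 -14.1] [ 39.7 101.2] 85.9 n 28519
panel_a 0.77 [496. 245.] z 0.0278 rect [516.4 -98.7] [40.7 99.9] 86.0 n 16748
panel_a 0.73 [632. 291.] z 0.0257 rect [ 484.1 -166.1] [46.9  8. ] 5.2 n 789
wedge_a 0.85 [169. 461.] z 0.0378 rect [417.2  86.6] [34.8 19.1] 78.8 n 391
wedge_a 0.43 [454. 192.] z 0.0123 rect [508.9 -84.6] [217.9 148.4] 85.9 n 20857
t 28.63 turn [ 0.002 -0.001 -0.025] shift after turn [-0.004 -0.106  0.125] q6 1.39
```

{"api": "send_rows", "payload": {"commands": [[[0, -0.08, 0.3, 0, 0, 0], [0, 0, 0.5, 0, 0, 0], [0, 0, 0.5, 0, 0, 0], [0, 0, 0.4, 0, 0, 0], [0, 0, 0.15, 0, 0, 0], [0, 0, 0.03, 0, 0, 0], [0, 0, 0, 0, 0, 0], [0, 0, 0, 0, 0, 0]]]}}

```text
time_s: 29.3
eef_pos: [0.5173, -0.0127, 0.192]
eef_rot: [0.0, 0.999, -0.037, 0.0]
wrist_force: [0.2, 0.6, -1.0]
opening: 0.46
grasp_force: 13.7
```

{"api": "send_rows", "payload": {"commands": [[[0.06, -0.04, 0, 0, 0, 0], [0.06, -0.04, 0, 0, 0, 0], [0.06, -0.02, 0, 0, 0, 0], [0, 0, 0, 0, 0, 0], [0, 0, 0, 0, 0, 0]]]}}

```text
time_s: 29.72
eef_pos: [0.5231, -0.0098, 0.1922]
eef_rot: [0.0, 0.999, -0.037, 0.0]
wrist_force: [0.2, -0.1, -2.3]
opening: 0.46
grasp_force: 13.7
```

{"api": "send_rows", "payload": {"commands": [[[0.03, 0, 0, 0, 0, 0], [0, 0, 0, 0, 0, 0], [0, 0, 0, 0, 0, 0]]]}}

```text
time_s: 29.97
eef_pos: [0.5237, -0.01, 0.192]
eef_rot: [-0.0, 0.999, -0.037, -0.0]
wrist_force: [-0.3, 0.7, -1.6]
opening: 0.466
grasp_force: 13.7
```

{"api": "send_rows", "payload": {"commands": [[[0.03, 0, 0, 0, 0, 0], [0, 0, 0, 0, 0, 0], [0, 0, 0, 0, 0, 0]]]}}

```text
time_s: 30.22
eef_pos: [0.5245, -0.01, 0.1919]
eef_rot: [-0.0, 0.999, -0.037, -0.0]
wrist_force: [-1.0, 0.5, -1.8]
opening: 0.463
grasp_force: 13.7
```

{"api": "send_rows", "payload": {"commands": [[[0.03, 0, 0.01, 0, 0, 0], [0, 0, 0, 0, 0, 0], [0, 0, 0, 0, 0, 0]]]}}

```text
time_s: 30.47
eef_pos: [0.5249, -0.01, 0.1912]
eef_rot: [-0.0, 0.999, -0.037, -0.001]
wrist_force: [-3.2, 0.6, -1.9]
opening: 0.465
grasp_force: 13.7
```

{"api": "send_rows", "payload": {"commands": [[[0.02, 0, 0, 0, 0, 0], [0, 0, 0, 0, 0, 0], [0, 0, 0, 0, 0, 0]]]}}

```text
time_s: 30.72
eef_pos: [0.5252, -0.01, 0.1911]
eef_rot: [-0.0, 0.999, -0.037, -0.002]
wrist_force: [-6.7, -0.2, -0.3]
opening: 0.464
grasp_force: 13.8
```

{"api": "send_rows", "payload": {"commands": [[[0, -0.03, 0, 0, 0, 0], [0, 0, 0, 0, 0, 0], [0, 0, 0, 0, 0, 0]]]}}

```text
time_s: 30.97
eef_pos: [0.5253, -0.0096, 0.1911]
eef_rot: [0.0, 0.999, -0.037, -0.002]
wrist_force: [-6.3, -3.7, -0.9]
opening: 0.464
grasp_force: 13.8
```

All three panels are against their pins. Next I'll release this one and go for the wedge left of the frame.

{"api": "send_rows", "payload": {"commands": [[[0, 0, 0, 0, 0, 0], [0, 0, 0, 0, 0, 0], [0, 0, -0.6, 0, 0, 0], [0, 0, -0.8, 0, 0, 0], [0, 0, -0.7, 0, 0, 0], [-0.8, -0.1, -0.5, 0, 0, 0], [-0.8, -0.6, -0.5, 0, 0, 0], [-0.8, -0.7, -0.5, 0, 0, 0]]], "jaw": 0.56}}

```text
time_s: 31.63
eef_pos: [0.4575, 0.0377, 0.3012]
eef_rot: [0.0, 0.999, -0.038, 0.002]
wrist_force: [0.6, 1.4, 0.8]
opening: 0.56
grasp_force: 0.0
```

{"api": "send_rows", "payload": {"commands": [[[-0.7, -0.7, 0, 0, 0, 0], [-0.7, -0.8, 0, 0, 0, 0], [0, 0, 0, 0, 0, 0], [0, 0, 0, 0, 0, -0.6], [0, 0, 0, 0, 0, -1], [0, 0, 0, 0, 0, -1], [0, 0, 0, 0, 0, -1], [0, 0, 0, 0, 0, -1]]]}}

```text
time_s: 32.3
eef_pos: [0.4199, 0.0858, 0.3004]
eef_rot: [0.0, 0.981, 0.194, 0.001]
wrist_force: [0.3, 0.6, 0.7]
opening: 0.559
grasp_force: 0.0
```

{"api": "send_rows", "payload": {"commands": [[[0, 0, 0, 0, 0, -1], [0, 0, 0, 0, 0, -1], [0, 0, 0, 0, 0, -1], [0, 0, 0, 0, 0, -1], [0, 0, 0, 0, 0, -1], [0, 0, 0, 0, 0, -1], [0, 0, 0, 0, 0, -1], [0, 0, 0, 0, 0, -1]]]}}

```text
time_s: 32.97
eef_pos: [0.4199, 0.0857, 0.3004]
eef_rot: [0.001, 0.828, 0.561, 0.001]
wrist_force: [-1.0, 0.6, -0.2]
opening: 0.56
grasp_force: 0.0
```

{"api": "send_rows", "payload": {"commands": [[[0, 0, 0, 0, 0, -1], [0, 0, 0, 0, 0, -1], [0, 0, 0, 0, 0, -1], [0, 0, 0, 0, 0, -1], [0, 0, 0, 0, 0, 0], [0, 0, 0, 0, 0, 0]]], "jaw": 0.5}}

```text
time_s: 33.47
eef_pos: [0.4196, 0.0858, 0.3001]
eef_rot: [0.001, 0.703, 0.711, 0.001]
wrist_force: [0.2, -1.2, -0.2]
opening: 0.504
grasp_force: 0.0
```

Run:
```python
from h import *
c=imaging.camera("wrist"); cv2.imwrite("pics/w6.png",c["image"]); rects(c,["wedge_a"])
o,p,M=tool(); print(p)
plan([.4172,.0866,.044],91)
c=imaging.camera("top"); rects(c,["panel_a"])
```

```text
wedge_a 0.57 [316. 199.] z 0.0372 rect [416.7  87. ] [23.9 31.4] 1.0 n 2139
wedge_a 0.43 [379. 356.] z 0.0099 rect [512.  -32.7] [116.1 150.7] 86.0 n 8603
[0.4193 0.0858 0.3   ]
t 33.57 turn [ 0.01   0.    -0.052] shift after turn [ 0.026 -0.069  3.375] q6 -0.09
panel_a 0.97 [355. 231.] z 0.0283 rect [ 516.1 -102.1] [38.5 99.1] 86.0 n 192
panel_a 0.8 [330. 232.] z 0.0285 rect [522.9 -12.7] [38.8 97.7] 85.7 n 181
panel_a 0.52 [341. 232.] z 0.0206 rect [527.1 -56.5] [34.7 12.4] 1.2 n 19
```

View pics/w6.png

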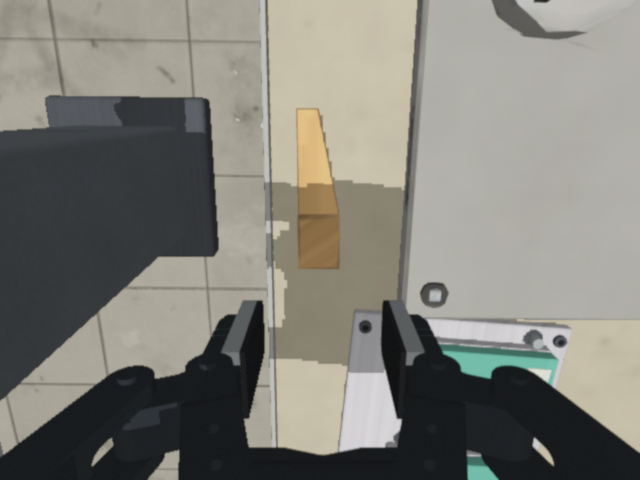

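The wedge (318,190) lies between the fingers with its thin end away from the robot base. I'll grip the upper part of its head, so the fingers will clear the glass later.

{"api": "send_rows", "payload": {"commands": [[[0.04, -0.04, 0.2, 0, 0, -0.05], [0, 0, 0.8, 0, 0, 0], [0, 0, 0.8, 0, 0, 0], [0, 0, 0.8, 0, 0, 0], [0, 0, 0.6, 0, 0, 0], [0, 0, 0.3, 0, 0, 0], [0, 0, 0, 0, 0, 0], [0, 0, 0, 0, 0, 0]]]}}

```text
time_s: 34.33
eef_pos: [0.4177, 0.0872, 0.1946]
eef_rot: [-0.0, 0.7, 0.714, -0.0]
wrist_force: [1.0, -0.0, 0.9]
opening: 0.5
grasp_force: 0.0
```

{"api": "send_rows", "payload": {"commands": [[[0, 0, 0, 0, 0, 0], [0, 0, 0, 0, 0, 0], [0, 0, 0, 0, 0, 0], [0, 0, 0, 0, 0, 0]]], "jaw": 0.29}}

```text
time_s: 34.67
eef_pos: [0.4181, 0.0871, 0.1955]
eef_rot: [0.001, 0.7, 0.714, 0.001]
wrist_force: [0.4, -0.8, 0.0]
opening: 0.29
grasp_force: 0.0
```

{"api": "send_rows", "payload": {"commands": [[[0, 0, 0, 0, 0, 0], [0, 0, 0, 0, 0, 0], [0, 0, 0, 0, 0, 0], [0, 0, 0, 0, 0, 0]]], "jaw": 0.255}}

```text
time_s: 35.0
eef_pos: [0.4182, 0.0872, 0.1956]
eef_rot: [0.001, 0.7, 0.714, 0.0]
wrist_force: [-2.0, -0.4, 6.5]
opening: 0.266
grasp_force: 47.1
```

{"api": "send_rows", "payload": {"commands": [[[0, 0, -0.4, 0, 0, 0], [0, 0, -0.7, 0, 0, 0], [0, 0, -0.7, 0, 0, 0], [0, 0, -0.4, 0, 0, 0], [0, 0, 0, 0, 0, 0], [0, 0, 0, 0, 0, 0]]]}}

```text
time_s: 35.5
eef_pos: [0.4179, 0.0872, 0.2612]
eef_rot: [0.001, 0.7, 0.714, 0.001]
wrist_force: [-0.9, -0.2, -1.2]
opening: 0.264
grasp_force: 46.7
```

Run:
```python
from h import *
c=imaging.camera("wrist"); heldp(c,"wedge_a")
plan([*bay(90,-75,-32),.11],np.degrees(YAW))
```

```text
held wedge_a tool mm [0.1 0. ] [23.8 31.7] 89.9 z 0.10249490943756538 tcp in frame [-112.1997  178.4097] x ext -0.015809415576177432 0.01591894928456848 y ext [-0.0115  0.0114]
t 35.6 turn [-0.011  0.01  16.637] shift after turn [ 1.249  4.014 -0.161] q6 -0.09
```

{"api": "send_rows", "payload": {"commands": [[[0, 0, 0, 0, 0, 0.64], [0, 0, 0, 0, 0, 1], [0, 0, 0, 0, 0, 1], [0, 0, 0, 0, 0, 1], [0, 0, 0, 0, 0, 1], [0, 0, 0, 0, 0, 1], [0, 0, 0, 0, 0, 1], [0, 0, 0, 0, 0, 1]]]}}

```text
time_s: 36.27
eef_pos: [0.4171, 0.0871, 0.2593]
eef_rot: [-0.001, 0.917, 0.399, -0.001]
wrist_force: [0.4, -0.2, -1.6]
opening: 0.265
grasp_force: 46.7
```

{"api": "send_rows", "payload": {"commands": [[[0, 0, 0, 0, 0, 1], [0, 0, 0, 0, 0, 1], [0, 0, 0, 0, 0, 1], [0, 0, 0, 0, 0, 1], [0, 0, 0, 0, 0, 1], [0, 0, 0, 0, 0, 1], [0, 0, 0, 0, 0, 1], [0, 0, 0, 0, 0, 1]]]}}

```text
time_s: 36.93
eef_pos: [0.4171, 0.0872, 0.2593]
eef_rot: [-0.0, 1.0, 0.011, -0.001]
wrist_force: [0.5, -0.2, -0.2]
opening: 0.264
grasp_force: 46.7
```

{"api": "send_rows", "payload": {"commands": [[[0, 0, 0, 0, 0, 1], [0.25, 0.8, 0, 0, 0, 0], [0.3, 0.8, 0, 0, 0, 0], [0.3, 0.8, 0, 0, 0, 0], [0.3, 0.8, 0, 0, 0, 0], [0.4, 0.8, 0, 0, 0, 0], [0, 0, 0, 0, 0, 0], [0, 0, 0, 0, 0, 0]]]}}

```text
time_s: 37.6
eef_pos: [0.4552, -0.0369, 0.2595]
eef_rot: [-0.0, 0.999, -0.038, -0.001]
wrist_force: [0.0, 0.1, -1.0]
opening: 0.265
grasp_force: 46.8
```

Run:
```python
from h import *
c=imaging.camera("wrist"); heldp(c,"wedge_a")
plan([*bay(90,-66,-33.4),.11],np.degrees(YAW)); rects(c,["panel_a","stop0"])
o,p,M=tool(); print(inbay(p))
```

```text
held wedge_a tool mm [-0.9  0.2] [31.7 23.5] 0.14 z 0.10085194800063119 tcp in frame [-66.0777  58.323 ] x ext -0.016812389177489385 0.014922989352491006 y ext [-0.011   0.0116]
t 37.7 turn [-0.01   0.028 -0.006] shift after turn [ 0.01   0.075 -0.173] q6 1.3
panel_a 0.94 [250. 104.] z 0.028 rect [523.   -9.2] [39.8 99.1] 85.5 n 17891
panel_a 0.86 [613. 134.] z 0.0276 rect [ 508.8 -172.6] [103.2  28. ] 7.6 n 8513
panel_a 0.59 [446. 113.] z 0.0279 rect [516.7 -98.8] [40.2 99.4] 85.9 n 19562
stop0 0.95 [353. 102.] z 0.019 rect [528.8 -53. ] [19.8 42. ] 87.3 n 3211
stop0 0.57 [540.  97.] z 0.0189 rect [ 522.1 -143.7] [21.4 41.9] 87.8 n 3293
[-66.2246  59.3128]
```

{"api": "send_rows", "payload": {"commands": [[[0, 0.09, 0.3, 0, 0, 0], [0, 0, 0.5, 0, 0, 0], [0, 0, 0.5, 0, 0, 0], [0, 0, 0.3, 0, 0, 0], [0, 0, 0.15, 0, 0, 0], [0, 0, 0, 0, 0, 0], [0, 0, 0, 0, 0, 0]]]}}

```text
time_s: 38.38
eef_pos: [0.4552, -0.0385, 0.2082]
eef_rot: [-0.0, 0.999, -0.036, -0.0]
wrist_force: [0.3, 0.2, -1.6]
opening: 0.266
grasp_force: 46.8
```

{"api": "send_rows", "payload": {"commands": [[[0, 0, 0.04, 0, 0, 0], [0, 0, 0, 0, 0, 0], [0, 0, 0, 0, 0, 0]]]}}

```text
time_s: 38.63
eef_pos: [0.4554, -0.0387, 0.2075]
eef_rot: [0.0, 0.999, -0.037, 0.001]
wrist_force: [0.1, 0.2, -1.2]
opening: 0.266
grasp_force: 46.8
```

{"api": "send_rows", "payload": {"commands": [[[0, 0, 0.03, 0, 0, 0], [0, 0, 0, 0, 0, 0], [0, 0, 0, 0, 0, 0]]]}}

```text
time_s: 38.88
eef_pos: [0.4551, -0.0386, 0.2062]
eef_rot: [0.0, 0.999, -0.037, 0.0]
wrist_force: [1.2, -0.1, -0.5]
opening: 0.269
grasp_force: 46.8
```

Run:
```python
from h import *
o,p,M=tool(); print(inbay(p),p,o["wrist_force"],o["grasp_force"])
c=imaging.camera("wrist"); rects(c,["wedge_a","panel_a"])
```

```text
[-65.4773  55.6955] [ 0.4551 -0.0386  0.2062] [ 1.1609 -0.0998 -0.5389] 46.77254498004913
wedge_a 0.57 [318. 262.] z 0.0478 rect [453.9 -38. ] [23.9 32. ] 85.8 n 5430
panel_a 0.97 [224. 125.] z 0.028 rect [518.7  -8.8] [40.1 90.8] 85.6 n 31302
panel_a 0.76 [484. 128.] z 0.0279 rect [512.  -98.5] [40.4 90.8] 85.7 n 31494
panel_a 0.54 [638. 249.] z 0.0142 rect [ 470.6 -165. ] [16.7  2.4] 2.4 n 107
panel_a 0.5 [316. 262.] z 0.0478 rect [453.9 -38. ] [23.9 31.9] 85.7 n 5518
```

{"api": "send_rows", "payload": {"commands": [[[0, 0, 0.06, 0, 0, 0], [0, -0.03, 0, 0, 0, 0], [0.1, 0, 0, 0, 0, 0], [0.1, 0, 0, 0, 0, 0], [0, 0, 0, 0, 0, 0], [0, 0, 0, 0, 0, 0]]]}}

```text
time_s: 39.53
eef_pos: [0.4615, -0.0382, 0.2044]
eef_rot: [0.0, 0.999, -0.037, 0.0]
wrist_force: [-0.6, 0.5, -0.8]
opening: 0.267
grasp_force: 46.8
```

{"api": "send_rows", "payload": {"commands": [[[0.05, 0, 0, 0, 0, 0], [0.05, 0, 0, 0, 0, 0], [0, 0, 0, 0, 0, 0]]]}}

```text
time_s: 39.78
eef_pos: [0.4645, -0.0385, 0.2044]
eef_rot: [0.0, 0.999, -0.037, 0.0]
wrist_force: [0.9, -1.1, -0.3]
opening: 0.265
grasp_force: 46.8
```

{"api": "send_rows", "payload": {"commands": [[[0.05, 0, 0, 0, 0, 0], [0, 0, 0, 0, 0, 0], [0.05, 0, 0, 0, 0, 0], [0, 0, 0, 0, 0, 0]]]}}

```text
time_s: 40.12
eef_pos: [0.4674, -0.0387, 0.2043]
eef_rot: [0.0, 0.999, -0.037, 0.0]
wrist_force: [0.1, -0.6, -1.3]
opening: 0.268
grasp_force: 46.8
```

{"api": "send_rows", "payload": {"commands": [[[0.05, 0, 0, 0, 0, 0], [0, 0, 0, 0, 0, 0], [0.05, 0, 0, 0, 0, 0], [0, 0, 0, 0, 0, 0]]]}}

```text
time_s: 40.45
eef_pos: [0.4704, -0.0389, 0.2044]
eef_rot: [0.0, 0.999, -0.037, 0.0]
wrist_force: [-0.8, 0.7, -0.7]
opening: 0.27
grasp_force: 46.8
```

{"api": "send_rows", "payload": {"commands": [[[0.03, -0.02, 0, 0, 0, 0], [0, 0, 0, 0, 0, 0], [0, 0, 0, 0, 0, 0]]]}}

```text
time_s: 40.7
eef_pos: [0.4711, -0.0383, 0.2043]
eef_rot: [0.0, 0.999, -0.037, 0.0]
wrist_force: [0.3, -0.6, -0.6]
opening: 0.269
grasp_force: 46.7
```

{"api": "send_rows", "payload": {"commands": [[[0.04, 0, 0, 0, 0, 0], [0, 0, 0, 0, 0, 0], [0, 0, 0, 0, 0, 0]]]}}

```text
time_s: 40.95
eef_pos: [0.4724, -0.0384, 0.2043]
eef_rot: [0.0, 0.999, -0.037, 0.0]
wrist_force: [-0.2, -0.6, -1.3]
opening: 0.269
grasp_force: 46.7
```

{"api": "send_rows", "payload": {"commands": [[[0.04, 0, 0, 0, 0, 0], [0, 0, 0, 0, 0, 0], [0, 0, 0, 0, 0, 0]]]}}

```text
time_s: 41.2
eef_pos: [0.4736, -0.0385, 0.2043]
eef_rot: [0.0, 0.999, -0.037, 0.0]
wrist_force: [0.5, -1.8, -0.3]
opening: 0.267
grasp_force: 46.7
```

{"api": "send_rows", "payload": {"commands": [[[0.04, 0, 0, 0, 0, 0], [0, 0, 0, 0, 0, 0], [0, 0, 0, 0, 0, 0]]]}}

```text
time_s: 41.45
eef_pos: [0.4748, -0.0386, 0.2043]
eef_rot: [0.0, 0.999, -0.037, 0.0]
wrist_force: [-0.2, -1.5, -0.6]
opening: 0.264
grasp_force: 46.7
```

{"api": "send_rows", "payload": {"commands": [[[0.03, 0, 0.02, 0, 0, 0], [0, 0, 0, 0, 0, 0], [0, 0, 0, 0, 0, 0]]]}}

```text
time_s: 41.7
eef_pos: [0.4756, -0.0386, 0.2037]
eef_rot: [0.0, 0.999, -0.037, -0.0]
wrist_force: [-2.0, -1.4, 0.2]
opening: 0.273
grasp_force: 46.8
```

{"api": "send_rows", "payload": {"commands": [[[0.04, 0, 0, 0, 0, 0], [0, 0, 0, 0, 0, 0], [0, 0, 0, 0, 0, 0]]]}}

```text
time_s: 41.95
eef_pos: [0.4768, -0.0387, 0.2037]
eef_rot: [0.0, 0.999, -0.037, 0.0]
wrist_force: [-0.6, -0.7, 1.0]
opening: 0.265
grasp_force: 46.9
```

{"api": "send_rows", "payload": {"commands": [[[0.04, 0, 0, 0, 0, 0], [0, 0, 0, 0, 0, 0], [0, 0, 0, 0, 0, 0]]]}}

```text
time_s: 42.2
eef_pos: [0.4781, -0.0388, 0.2037]
eef_rot: [0.0, 0.999, -0.037, 0.0]
wrist_force: [-1.0, -1.8, 1.3]
opening: 0.268
grasp_force: 47.0
```

{"api": "send_rows", "payload": {"commands": [[[0.04, 0, 0, 0, 0, 0], [0, 0, 0, 0, 0, 0], [0, 0, 0, 0, 0, 0]]]}}

```text
time_s: 42.45
eef_pos: [0.4793, -0.0389, 0.2037]
eef_rot: [0.0, 0.999, -0.037, 0.0]
wrist_force: [-2.1, -1.5, 1.7]
opening: 0.259
grasp_force: 47.1
```

{"api": "send_rows", "payload": {"commands": [[[0.04, 0, 0, 0, 0, 0], [0, 0, 0, 0, 0, 0], [0, 0, 0, 0, 0, 0]]]}}

```text
time_s: 42.7
eef_pos: [0.48, -0.0389, 0.2037]
eef_rot: [-0.0, 0.999, -0.036, -0.001]
wrist_force: [-5.8, -1.3, 5.2]
opening: 0.267
grasp_force: 47.6
```

{"api": "send_rows", "payload": {"commands": [[[0.04, 0, 0, 0, 0, 0], [0, 0, 0, 0, 0, 0], [0, 0, 0, 0, 0, 0]]]}}

```text
time_s: 42.95
eef_pos: [0.4809, -0.0389, 0.2037]
eef_rot: [-0.0, 0.999, -0.036, -0.001]
wrist_force: [-7.9, -0.9, 7.9]
opening: 0.265
grasp_force: 47.9
```

{"api": "send_rows", "payload": {"commands": [[[0.03, 0, 0, 0, 0, 0], [0, 0, 0, 0, 0, 0], [0, 0, 0, 0, 0, 0]]]}}

```text
time_s: 43.2
eef_pos: [0.4814, -0.0388, 0.2037]
eef_rot: [-0.0, 0.999, -0.036, -0.002]
wrist_force: [-10.3, -1.2, 11.0]
opening: 0.268
grasp_force: 48.2
```

{"api": "send_rows", "payload": {"commands": [[[0, 0, 0, 0, 0, 0], [0, 0, 0, 0, 0, 0], [0, 0, -0.6, 0, 0, 0], [0, 0, -0.6, 0, 0, 0], [0, 0, -0.3, 0, 0, 0], [-0.6, 0, 0, 0, 0, 0], [-0.6, 0, 0, 0, 0, 0], [0, 0, 0, 0, 0, 0]]], "jaw": 0.36}}

```text
time_s: 43.87
eef_pos: [0.4444, -0.0358, 0.2481]
eef_rot: [-0.0, 0.999, -0.036, -0.001]
wrist_force: [-0.6, -0.2, 0.2]
opening: 0.364
grasp_force: 0.0
```

{"api": "send_rows", "payload": {"commands": [[[0, 0, 0, 0, 0, 0], [0, 0, 0, 0, 0, 0], [0, 0, 0.6, 0, 0, 0], [0, 0, 0.6, 0, 0, 0], [0, 0, 0.2, 0, 0, 0], [0, 0, 0, 0, 0, 0], [0, 0, 0, 0, 0, 0]]], "jaw": 0.0}}

```text
time_s: 44.45
eef_pos: [0.447, -0.0366, 0.2067]
eef_rot: [-0.0, 0.999, -0.037, -0.0]
wrist_force: [0.5, -0.1, 0.4]
opening: 0.003
grasp_force: 0.0
```

Run:
```python
from h import *
o,p,M=tool(); print(inbay(p),p,o["opening"])
c=imaging.camera("wrist"); cv2.imwrite("pics/w7.png",c["image"]); rects(c,["wedge_a","panel_a","stop0"])
```

```text
[-73.7792  57.1435] [ 0.447  -0.0366  0.2067] 0.0027940858575906807
wedge_a 0.97 [315. 162.] z 0.0453 rect [479.2 -38. ] [24.1 31.5] 85.7 n 6639
panel_a 0.73 [225. 117.] z 0.028 rect [514.3  -8.1] [39.5 82.7] 85.9 n 28446
panel_a 0.72 [485. 120.] z 0.0279 rect [507.9 -98.1] [40.5 82.3] 85.9 n 29166
stop0 0.87 [361.  70.] z 0.019 rect [528.8 -53.2] [19.6 41.8] 86.3 n 5744
stop0 0.76 [609.  74.] z 0.0188 rect [ 522.3 -144.5] [44.8 16.6] 7.0 n 5659
```

View pics/w7.png

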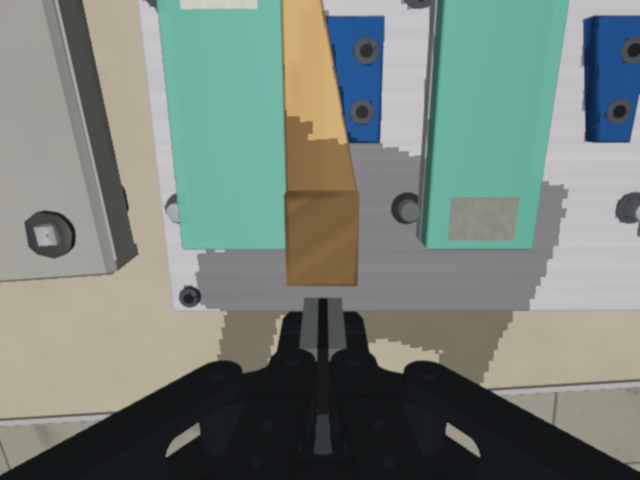

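The wedge sits snug between the glass and the stop (head at 322,238), with the closed fingers just behind it. I'll tap it forward now.

{"api": "send_rows", "payload": {"commands": [[[0.06, -0.02, 0, 0, 0, 0], [0.06, 0, 0, 0, 0, 0], [0, 0, 0, 0, 0, 0], [0, 0, 0, 0, 0, 0]]]}}

```text
time_s: 44.98
eef_pos: [0.4504, -0.0362, 0.2069]
eef_rot: [0.0, 0.999, -0.037, 0.0]
wrist_force: [0.3, -0.8, -0.9]
opening: -0.002
grasp_force: 0.0
```

{"api": "send_rows", "payload": {"commands": [[[0.06, 0, 0, 0, 0, 0], [0, 0, 0, 0, 0, 0], [0, 0, 0, 0, 0, 0]]]}}

```text
time_s: 45.23
eef_pos: [0.4521, -0.0363, 0.2067]
eef_rot: [-0.0, 0.999, -0.037, 0.0]
wrist_force: [1.1, -0.1, 1.4]
opening: -0.001
grasp_force: 0.0
```

{"api": "send_rows", "payload": {"commands": [[[0.05, 0, 0, 0, 0, 0], [0, 0, 0, 0, 0, 0], [0, 0, 0, 0, 0, 0]]]}}

```text
time_s: 45.48
eef_pos: [0.4535, -0.0364, 0.2066]
eef_rot: [-0.0, 0.999, -0.037, -0.0]
wrist_force: [-1.0, 0.3, 0.1]
opening: 0.003
grasp_force: 0.1
```

{"api": "send_rows", "payload": {"commands": [[[0.04, 0, 0, 0, 0, 0], [0, 0, 0, 0, 0, 0], [0, 0, 0, 0, 0, 0]]]}}

```text
time_s: 45.73
eef_pos: [0.454, -0.0364, 0.2064]
eef_rot: [-0.0, 0.999, -0.036, -0.001]
wrist_force: [-4.7, 0.3, 4.1]
opening: -0.001
grasp_force: 2.6
```

{"api": "send_rows", "payload": {"commands": [[[0.04, 0, 0, 0, 0, 0], [0, 0, 0, 0, 0, 0], [0, 0, 0, 0, 0, 0]]]}}

```text
time_s: 45.98
eef_pos: [0.4545, -0.0363, 0.2062]
eef_rot: [-0.0, 0.999, -0.036, -0.002]
wrist_force: [-7.7, -0.8, 8.0]
opening: 0.002
grasp_force: 4.3
```

{"api": "send_rows", "payload": {"commands": [[[0.04, 0, 0, 0, 0, 0], [0, 0, 0, 0, 0, 0], [0, 0, 0, 0, 0, 0]]]}}

```text
time_s: 46.23
eef_pos: [0.4551, -0.0363, 0.206]
eef_rot: [-0.0, 0.999, -0.036, -0.004]
wrist_force: [-12.0, -0.8, 9.1]
opening: 0.001
grasp_force: 6.0
```

{"api": "send_rows", "payload": {"commands": [[[0.04, 0, 0, 0, 0, 0], [0, 0, 0, 0, 0, 0], [0, 0, 0, 0, 0, 0]]]}}

```text
time_s: 46.48
eef_pos: [0.4557, -0.0362, 0.2058]
eef_rot: [-0.001, 0.999, -0.036, -0.005]
wrist_force: [-14.7, -1.3, 11.3]
opening: -0.002
grasp_force: 7.6
```

{"api": "send_rows", "payload": {"commands": [[[-0.2, 0, 0, 0, 0, 0], [-0.2, 0, 0, 0, 0, 0], [0, 0, -0.8, 0, 0, 0], [0, 0, -0.8, 0, 0, 0], [0, 0, -0.8, 0, 0, 0], [0, 0, -0.6, 0, 0, 0], [0.15, 0.9, 0, 0, 0, 0], [0.15, 0.9, 0, 0, 0, 0]]], "jaw": 0.0}}

```text
time_s: 47.15
eef_pos: [0.4519, -0.0903, 0.2986]
eef_rot: [0.001, 0.999, -0.035, 0.002]
wrist_force: [-0.5, -0.2, -0.7]
opening: 0.001
grasp_force: 0.0
```

{"api": "send_rows", "payload": {"commands": [[[0.18, 0.95, 0, 0, 0, 0], [0.18, 0.95, 0, 0, 0, 0], [0, 0, 0, 0, 0, 0], [0, 0, 0, 0, 0, 0]]], "jaw": 0.5}}

```text
time_s: 47.48
eef_pos: [0.458, -0.1493, 0.2969]
eef_rot: [0.0, 0.999, -0.038, 0.001]
wrist_force: [0.0, -0.6, -0.5]
opening: 0.499
grasp_force: 0.0
```

```bash
cat >> h.py <<'E'
def check(c):
    b=[90,0,-90]
    for k in ["panel_a","wedge_a"]:
        for r in models.regions_of(c,k):
            X=cloud(c,r["region"])
            if len(X)<200: continue
            zt=np.percentile(X[:,2],85); T=X[abs(X[:,2]-zt)<.003][:,:2]
            L=(T*1000-F0)@FR; rc=cv2.minAreaRect(L.astype(np.float32))
            print(k,round(r["confidence"],2),"z",round(float(zt),4),"frame",np.round(rc[0],1),np.round(rc[1],1),round(rc[2],1),np.round(r["centre"]))
E
python3 - <<'E'
from h import *
c=imaging.camera("wrist"); cv2.imwrite("pics/w8.png",c["image"]); check(c)
E
```

```text
panel_a 0.96 z 0.028 frame [  0.2 -90. ] [39.9 99.2] 89.8 [389. 138.]
panel_a 0.69 z 0.0281 frame [ 0.1 90.8] [ 40.9 100. ] 89.3 [ 54. 126.]
panel_a 0.56 z 0.028 frame [0.  0.2] [40.1 99.3] 89.9 [227. 138.]
wedge_a 0.7 z 0.045 frame [-41.1  57.9] [24.9 31.2] 89.7 [118. 177.]
```

View pics/w8.png

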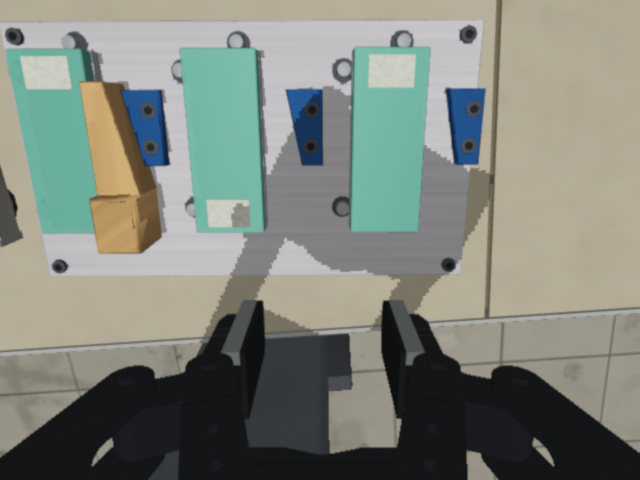

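All three panels read within 0.3 mm of their bay centres along x, and the first wedge is seated (head at 120,222). Next is the wedge on the right.

{"api": "send_rows", "payload": {"commands": [[[0.18, 0.9, 0, 0, 0, 0], [0.18, 0.9, 0, 0, 0, 0], [0.18, 0.9, 0, 0, 0, 0], [0.18, 0.9, 0, 0, 0, 0], [0.18, 0.9, 0, 0, 0, 0], [0.18, 0.9, 0, 0, 0, 0], [0.18, 0.9, 0, 0, 0, 0], [0.18, 0.9, 0, 0, 0, 0]]]}}

```text
time_s: 48.3
eef_pos: [0.4857, -0.3665, 0.2965]
eef_rot: [-0.0, 0.999, -0.036, -0.0]
wrist_force: [0.8, 0.2, -0.4]
opening: 0.499
grasp_force: 0.0
```

{"api": "send_rows", "payload": {"commands": [[[0.18, 0.9, 0, 0, 0, 0], [0.18, 0.9, 0, 0, 0, 0], [0.18, 0.9, 0, 0, 0, 0], [0.18, 0.9, 0, 0, 0, 0], [0, 0, 0, 0, 0, -0.8], [0, 0, 0, 0, 0, -0.8], [0, 0, 0, 0, 0, 0], [0, 0, 0, 0, 0, 0]]]}}

```text
time_s: 48.97
eef_pos: [0.4994, -0.4747, 0.2963]
eef_rot: [-0.0, 0.999, 0.043, -0.0]
wrist_force: [-0.4, -1.1, 1.0]
opening: 0.496
grasp_force: 0.0
```

Run:
```python
from h import *
c=imaging.camera("wrist"); rects(c,["wedge_a"])
plan([.5,-.4773,.0403],5)
```

```text
wedge_a 0.56 [324. 202.] z 0.0373 rect [ 500.2 -476.6] [31.3 24.1] 5.3 n 2214
t 49.07 turn [-0.003  0.001 -0.013] shift after turn [0.015 0.082 3.389] q6 0.55
```

{"api": "send_rows", "payload": {"commands": [[[0.01, 0.08, 0.2, 0, 0, -0.03], [0, 0, 0.8, 0, 0, 0], [0, 0, 0.8, 0, 0, 0], [0, 0, 0.8, 0, 0, 0], [0, 0, 0.5, 0, 0, 0], [0, 0, 0.29, 0, 0, 0], [0, 0, 0, 0, 0, 0], [0, 0, 0, 0, 0, 0]]]}}

```text
time_s: 49.73
eef_pos: [0.4996, -0.4784, 0.1952]
eef_rot: [0.0, 0.999, 0.045, 0.0]
wrist_force: [-0.4, -0.5, -0.6]
opening: 0.507
grasp_force: 0.0
```

{"api": "send_rows", "payload": {"commands": [[[0, 0, 0, 0, 0, 0], [0, 0, 0, 0, 0, 0], [0, 0, 0, 0, 0, 0], [0, 0, 0, 0, 0, 0]]], "jaw": 0.29}}

```text
time_s: 50.07
eef_pos: [0.4996, -0.4786, 0.1962]
eef_rot: [0.001, 0.999, 0.045, 0.001]
wrist_force: [-0.0, -0.1, 0.7]
opening: 0.289
grasp_force: 0.2
```

{"api": "send_rows", "payload": {"commands": [[[0, 0, 0, 0, 0, 0], [0, 0, 0, 0, 0, 0], [0, 0, 0, 0, 0, 0], [0, 0, 0, 0, 0, 0]]], "jaw": 0.255}}

```text
time_s: 50.4
eef_pos: [0.4997, -0.4787, 0.1964]
eef_rot: [0.001, 0.999, 0.045, 0.001]
wrist_force: [-0.1, 0.4, 6.3]
opening: 0.269
grasp_force: 46.4
```

{"api": "send_rows", "payload": {"commands": [[[0, 0, -0.4, 0, 0, 0], [0, 0, -0.7, 0, 0, 0], [0, 0, -0.7, 0, 0, 0], [0, 0, -0.4, 0, 0, 0], [0, 0, 0, 0, 0, 0.8], [0, 0, 0, 0, 0, 0.83], [0, 0, 0, 0, 0, 0], [0, 0, 0, 0, 0, 0]]]}}

```text
time_s: 51.07
eef_pos: [0.4992, -0.4781, 0.261]
eef_rot: [-0.0, 0.999, -0.035, -0.0]
wrist_force: [-0.8, 0.5, -1.2]
opening: 0.264
grasp_force: 46.0
```

Run:
```python
from h import *
c=imaging.camera("wrist"); heldp(c,"wedge_a")
plan([*bay(-90,-66,-33.4),.1065],np.degrees(YAW))
```

```text
held wedge_a tool mm [ 0.6 -0.5] [23.8 32.3] 88.16 z 0.10158814156829164 tcp in frame [  10.4979 -379.4092] x ext -0.015418766702965912 0.01704080507858531 y ext [-0.0121  0.0108]
t 51.17 turn [-0.006  0.005  0.019] shift after turn [-2.551 -8.533 -0.018] q6 0.71
```

{"api": "send_rows", "payload": {"commands": [[[-0.2, -0.7, 0, 0, 0, 0], [-0.26, -0.87, 0, 0, 0, 0], [-0.26, -0.87, 0, 0, 0, 0], [-0.26, -0.87, 0, 0, 0, 0], [-0.26, -0.87, 0, 0, 0, 0], [-0.26, -0.87, 0, 0, 0, 0], [-0.26, -0.87, 0, 0, 0, 0], [-0.26, -0.87, 0, 0, 0, 0]]]}}

```text
time_s: 51.83
eef_pos: [0.4533, -0.2694, 0.2609]
eef_rot: [-0.0, 0.999, -0.036, -0.0]
wrist_force: [0.7, 0.8, -0.9]
opening: 0.264
grasp_force: 46.0
```

{"api": "send_rows", "payload": {"commands": [[[-0.26, -0.87, 0, 0, 0, 0], [-0.26, -0.87, 0, 0, 0, 0], [0, 0, 0, 0, 0, 0], [0, 0, 0, 0, 0, 0]]]}}

```text
time_s: 52.17
eef_pos: [0.4419, -0.2163, 0.261]
eef_rot: [-0.0, 0.999, -0.035, -0.0]
wrist_force: [-0.1, -0.6, -0.3]
opening: 0.269
grasp_force: 46.1
```

Run:
```python
from h import *
c=imaging.camera("wrist"); cv2.imwrite("pics/w9.png",c["image"]); heldp(c,"wedge_a"); check(c)
plan([*bay(-90,-66,-33.4),.1065],np.degrees(YAW))
```

```text
held wedge_a tool mm [-0.3 -2.2] [32.1 23.9] 0.22 z 0.1016386689681586 tcp in frame [ -65.2195 -123.5759] x ext -0.016325956344027913 0.015830744963716687 y ext [-0.0133  0.0095]
panel_a 0.63 z 0.028 frame [ 0.1 -0. ] [41.1 99.8] 89.8 [ 64. 113.]
wedge_a 0.68 z 0.1019 frame [ -65.4 -121.5] [23.9 32.1] 89.9 [316. 257.]
t 52.37 turn [ 0.007 -0.008 -0.007] shift after turn [-0.033 -0.042  0.002] q6 0.94
```

View pics/w9.png

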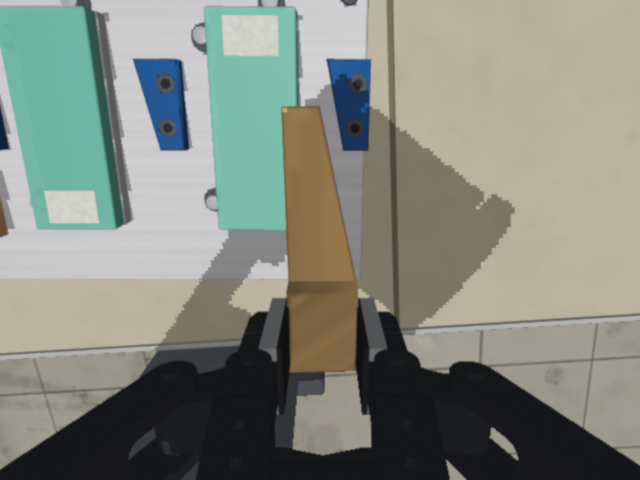

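{"api": "send_rows", "payload": {"commands": [[[0, 0, 0.1, 0, 0, 0], [0, 0, 0.4, 0, 0, 0], [0, 0, 0, 0, 0, 0], [0, 0, 0, 0, 0, 0]]]}}

```text
time_s: 52.7
eef_pos: [0.4418, -0.2177, 0.2453]
eef_rot: [-0.001, 0.999, -0.037, -0.001]
wrist_force: [0.0, 0.1, -1.4]
opening: 0.264
grasp_force: 46.1
```

Run:
```python
from h import *
c=imaging.camera("wrist"); heldp(c,"wedge_a"); check(c)
plan([*bay(-90,-66,-33.4),.0528],np.degrees(YAW))
```

```text
held wedge_a tool mm [ 0.  -0.9] [23.9 32.3] 89.42 z 0.08594121844614412 tcp in frame [ -65.5379 -123.9553] x ext -0.016127500985376825 0.016265931190273863 y ext [-0.0123  0.0106]
panel_a 0.84 z 0.028 frame [-0.3 -0. ] [98.3 41.6] 0.0 [ 50. 127.]
panel_a 0.62 z 0.028 frame [ -0.4 -90. ] [40.  98.4] 89.8 [244. 106.]
wedge_a 0.89 z 0.0862 frame [ -65.5 -123. ] [31.9 23.8] 0.5 [318. 256.]
wedge_a 0.55 z 0.0166 frame [ -2.3 -57.2] [ 80.  184.7] 21.8 [171. 152.]
t 52.9 turn [ 0.004 -0.006 -0.005] shift after turn [-0.024 -0.016  1.297] q6 0.95
```

{"api": "send_rows", "payload": {"commands": [[[0, -0.01, 0.4, 0, 0, 0], [0, 0, 0.5, 0, 0, 0], [0, 0, 0.3, 0, 0, 0], [0, 0, 0.09, 0, 0, 0], [0, 0, 0, 0, 0, 0], [0, 0, 0, 0, 0, 0]]]}}

```text
time_s: 53.4
eef_pos: [0.4422, -0.2173, 0.2075]
eef_rot: [0.0, 0.999, -0.037, -0.0]
wrist_force: [-0.1, -0.6, -1.3]
opening: 0.269
grasp_force: 46.0
```

{"api": "send_rows", "payload": {"commands": [[[0, 0, 0.05, 0, 0, 0], [0.1, 0, 0, 0, 0, 0], [0.1, 0, 0, 0, 0, 0], [0, 0, 0, 0, 0, 0], [0, 0, 0, 0, 0, 0]]]}}

```text
time_s: 53.82
eef_pos: [0.4486, -0.2178, 0.2062]
eef_rot: [0.0, 0.999, -0.037, 0.001]
wrist_force: [0.9, -0.2, -0.9]
opening: 0.265
grasp_force: 46.0
```

{"api": "send_rows", "payload": {"commands": [[[0.05, 0, 0, 0, 0, 0], [0.05, 0, 0, 0, 0, 0], [0.05, 0, 0, 0, 0, 0], [0, 0, 0, 0, 0, 0]]]}}

```text
time_s: 54.15
eef_pos: [0.4527, -0.2181, 0.2058]
eef_rot: [0.0, 0.999, -0.037, 0.0]
wrist_force: [0.2, -2.1, -0.7]
opening: 0.269
grasp_force: 46.0
```

{"api": "send_rows", "payload": {"commands": [[[0.05, 0, 0, 0, 0, 0], [0, 0, 0, 0, 0, 0], [0.05, 0, 0, 0, 0, 0], [0, 0, 0, 0, 0, 0]]]}}

```text
time_s: 54.48
eef_pos: [0.4557, -0.2182, 0.2058]
eef_rot: [0.0, 0.999, -0.037, 0.0]
wrist_force: [-0.2, -2.8, -1.6]
opening: 0.265
grasp_force: 46.0
```

Run:
```python
from h import *
o,p,M=tool(); print(inbay(p),p,o["wrist_force"],o["grasp_force"])
```

```text
[ -51.8321 -123.3567] [ 0.4557 -0.2182  0.2058] [-0.1758 -2.8336 -1.5744] 45.95856428146362
```

{"api": "send_rows", "payload": {"commands": [[[0, 0.02, 0.04, 0, 0, 0], [0.04, 0, 0, 0, 0, 0], [0.04, 0, 0, 0, 0, 0], [0, 0, 0, 0, 0, 0], [0, 0, 0, 0, 0, 0]]]}}

```text
time_s: 54.9
eef_pos: [0.4581, -0.2188, 0.2046]
eef_rot: [-0.0, 0.999, -0.036, 0.0]
wrist_force: [-0.7, 0.3, -1.1]
opening: 0.263
grasp_force: 46.1
```

{"api": "send_rows", "payload": {"commands": [[[0.04, 0, 0, 0, 0, 0], [0, 0, 0, 0, 0, 0], [0, 0, 0, 0, 0, 0]]]}}

```text
time_s: 55.15
eef_pos: [0.4592, -0.219, 0.2046]
eef_rot: [-0.0, 0.999, -0.037, 0.0]
wrist_force: [-0.1, -0.7, -1.7]
opening: 0.266
grasp_force: 46.1
```

{"api": "send_rows", "payload": {"commands": [[[0.04, 0, 0, 0, 0, 0], [0, 0, 0, 0, 0, 0], [0, 0, 0, 0, 0, 0]]]}}

```text
time_s: 55.4
eef_pos: [0.4604, -0.2191, 0.2046]
eef_rot: [-0.0, 0.999, -0.037, 0.0]
wrist_force: [-0.4, -0.0, -1.2]
opening: 0.267
grasp_force: 46.1
```

{"api": "send_rows", "payload": {"commands": [[[0.04, 0, 0, 0, 0, 0], [0, 0, 0, 0, 0, 0], [0, 0, 0, 0, 0, 0]]]}}

```text
time_s: 55.65
eef_pos: [0.4616, -0.2192, 0.2046]
eef_rot: [-0.0, 0.999, -0.037, 0.0]
wrist_force: [-0.9, 0.7, -0.8]
opening: 0.269
grasp_force: 46.1
```

{"api": "send_rows", "payload": {"commands": [[[0.04, 0, 0, 0, 0, 0], [0, 0, 0, 0, 0, 0], [0, 0, 0, 0, 0, 0]]]}}

```text
time_s: 55.9
eef_pos: [0.4628, -0.2193, 0.2046]
eef_rot: [0.0, 0.999, -0.037, 0.0]
wrist_force: [-0.6, 0.1, -1.1]
opening: 0.263
grasp_force: 46.1
```

{"api": "send_rows", "payload": {"commands": [[[0.04, 0, 0, 0, 0, 0], [0, 0, 0, 0, 0, 0], [0, 0, 0, 0, 0, 0]]]}}

```text
time_s: 56.15
eef_pos: [0.464, -0.2194, 0.2046]
eef_rot: [0.0, 0.999, -0.037, 0.0]
wrist_force: [-0.1, -0.2, -0.9]
opening: 0.266
grasp_force: 46.1
```

{"api": "send_rows", "payload": {"commands": [[[0.04, 0, 0, 0, 0, 0], [0, 0, 0, 0, 0, 0], [0, 0, 0, 0, 0, 0]]]}}

```text
time_s: 56.4
eef_pos: [0.4652, -0.2195, 0.2046]
eef_rot: [-0.0, 0.999, -0.037, 0.0]
wrist_force: [0.1, 0.7, -0.9]
opening: 0.265
grasp_force: 46.1
```

{"api": "send_rows", "payload": {"commands": [[[0.04, 0, 0, 0, 0, 0], [0, 0, 0, 0, 0, 0], [0, 0, 0, 0, 0, 0]]]}}

```text
time_s: 56.65
eef_pos: [0.4663, -0.2194, 0.2045]
eef_rot: [-0.0, 0.999, -0.037, -0.0]
wrist_force: [-0.0, 0.9, 0.0]
opening: 0.274
grasp_force: 46.1
```

{"api": "send_rows", "payload": {"commands": [[[0.04, -0.01, 0, 0, 0, 0], [0, 0, 0, 0, 0, 0], [0, 0, 0, 0, 0, 0]]]}}

```text
time_s: 56.9
eef_pos: [0.4673, -0.2193, 0.2045]
eef_rot: [-0.0, 0.999, -0.037, -0.0]
wrist_force: [-2.8, 0.2, -0.1]
opening: 0.264
grasp_force: 46.2
```

{"api": "send_rows", "payload": {"commands": [[[0.04, -0.01, 0, 0, 0, 0], [0, 0, 0, 0, 0, 0], [0, 0, 0, 0, 0, 0]]]}}

```text
time_s: 57.15
eef_pos: [0.4685, -0.2191, 0.2045]
eef_rot: [-0.0, 0.999, -0.037, -0.0]
wrist_force: [-5.0, -0.2, 1.4]
opening: 0.269
grasp_force: 46.2
```

{"api": "send_rows", "payload": {"commands": [[[0.04, 0, 0, 0, 0, 0], [0, 0, 0, 0, 0, 0], [0, 0, 0, 0, 0, 0]]]}}

```text
time_s: 57.4
eef_pos: [0.4694, -0.2191, 0.2044]
eef_rot: [-0.0, 0.999, -0.037, -0.001]
wrist_force: [-7.5, 0.9, 3.5]
opening: 0.269
grasp_force: 46.4
```

{"api": "send_rows", "payload": {"commands": [[[0.03, 0, 0, 0, 0, 0], [0, 0, 0, 0, 0, 0], [0, 0, 0, 0, 0, 0]]]}}

```text
time_s: 57.65
eef_pos: [0.4698, -0.2191, 0.2043]
eef_rot: [-0.001, 0.999, -0.037, -0.002]
wrist_force: [-10.3, 0.6, 4.9]
opening: 0.264
grasp_force: 46.7
```

{"api": "send_rows", "payload": {"commands": [[[0, 0, 0, 0, 0, 0], [0, 0, 0, 0, 0, 0], [0, 0, -0.6, 0, 0, 0], [0, 0, -0.6, 0, 0, 0], [0, 0, -0.3, 0, 0, 0], [-0.6, 0, 0, 0, 0, 0], [-0.6, 0, 0, 0, 0, 0], [0, 0, 0, 0, 0, 0]]], "jaw": 0.36}}

```text
time_s: 58.32
eef_pos: [0.4333, -0.216, 0.2493]
eef_rot: [-0.0, 0.999, -0.037, -0.0]
wrist_force: [-0.2, 0.1, -0.6]
opening: 0.358
grasp_force: 0.0
```

{"api": "send_rows", "payload": {"commands": [[[0, 0, 0, 0, 0, 0], [0, 0, 0, 0, 0, 0], [0, 0, 0.6, 0, 0, 0], [0, 0, 0.6, 0, 0, 0], [0, 0, 0.2, 0, 0, 0], [0, 0, 0, 0, 0, 0], [0.1, 0, 0, 0, 0, 0], [0, 0, 0, 0, 0, 0]]], "jaw": 0.0}}

```text
time_s: 58.98
eef_pos: [0.439, -0.2174, 0.2085]
eef_rot: [0.001, 0.999, -0.037, 0.001]
wrist_force: [-0.1, 0.9, -0.5]
opening: 0.002
grasp_force: 0.0
```

Run:
```python
from h import *
o,p,M=tool(); print(inbay(p),p,o["wrist_force"])
c=imaging.camera("wrist"); check(c)
```

```text
[ -68.6058 -123.7149] [ 0.439  -0.2174  0.2085] [-0.0876  0.8976 -0.5308]
panel_a 0.68 z 0.028 frame [ -5.5 -89.7] [88.6 40. ] 0.2 [227. 123.]
panel_a 0.65 z 0.0276 frame [ -6.8 -19.4] [18.1 89.9] 78.7 [ 25. 156.]
wedge_a 0.74 z 0.0453 frame [ -38.  -122.3] [31.6 24.1] 0.4 [314. 167.]
```

{"api": "send_rows", "payload": {"commands": [[[0.06, -0.04, 0, 0, 0, 0], [0.05, 0, 0, 0, 0, 0], [0, 0, 0, 0, 0, 0], [0, 0, 0, 0, 0, 0]]]}}

```text
time_s: 59.47
eef_pos: [0.4414, -0.2159, 0.2077]
eef_rot: [0.0, 0.999, -0.037, 0.0]
wrist_force: [-0.8, -0.5, -0.3]
opening: -0.0
grasp_force: 0.0
```

{"api": "send_rows", "payload": {"commands": [[[0.04, 0, 0, 0, 0, 0], [0, 0, 0, 0, 0, 0], [0, 0, 0, 0, 0, 0]]]}}

```text
time_s: 59.72
eef_pos: [0.4425, -0.216, 0.2076]
eef_rot: [-0.0, 0.999, -0.037, 0.0]
wrist_force: [-0.3, -0.1, -1.1]
opening: -0.003
grasp_force: 0.0
```

{"api": "send_rows", "payload": {"commands": [[[0.04, 0, 0, 0, 0, 0], [0, 0, 0, 0, 0, 0], [0, 0, 0, 0, 0, 0]]]}}

```text
time_s: 59.97
eef_pos: [0.4437, -0.2161, 0.2076]
eef_rot: [0.0, 0.999, -0.037, 0.0]
wrist_force: [0.6, 0.0, -0.2]
opening: -0.001
grasp_force: 0.0
```

{"api": "send_rows", "payload": {"commands": [[[0.04, 0, 0, 0, 0, 0], [0, 0, 0, 0, 0, 0], [0, 0, 0, 0, 0, 0]]]}}

```text
time_s: 60.22
eef_pos: [0.4448, -0.216, 0.2075]
eef_rot: [-0.0, 0.999, -0.037, -0.0]
wrist_force: [-1.4, 0.9, 1.3]
opening: -0.0
grasp_force: 0.9
```

{"api": "send_rows", "payload": {"commands": [[[0.05, 0, 0, 0, 0, 0], [0, 0, 0, 0, 0, 0], [0, 0, 0, 0, 0, 0]]]}}

```text
time_s: 60.47
eef_pos: [0.4458, -0.216, 0.2074]
eef_rot: [-0.001, 0.999, -0.036, -0.001]
wrist_force: [-5.4, 1.0, 4.5]
opening: -0.002
grasp_force: 2.7
```

{"api": "send_rows", "payload": {"commands": [[[0.05, 0, 0, 0, 0, 0], [0, 0, 0, 0, 0, 0], [0, 0, 0, 0, 0, 0]]]}}

```text
time_s: 60.72
eef_pos: [0.4466, -0.216, 0.2073]
eef_rot: [-0.001, 0.999, -0.036, -0.002]
wrist_force: [-10.5, 1.6, 8.7]
opening: 0.001
grasp_force: 5.3
```

{"api": "send_rows", "payload": {"commands": [[[0.04, 0, 0, 0, 0, 0], [0, 0, 0, 0, 0, 0], [0, 0, 0, 0, 0, 0]]]}}

```text
time_s: 60.97
eef_pos: [0.4472, -0.2161, 0.2072]
eef_rot: [-0.001, 0.999, -0.036, -0.004]
wrist_force: [-15.4, 0.0, 12.3]
opening: 0.005
grasp_force: 7.6
```

{"api": "send_rows", "payload": {"commands": [[[0.02, 0, 0, 0, 0, 0], [0, 0, 0, 0, 0, 0], [0, 0, 0, 0, 0, 0]]]}}

```text
time_s: 61.22
eef_pos: [0.4474, -0.2161, 0.2072]
eef_rot: [-0.001, 0.999, -0.036, -0.004]
wrist_force: [-17.7, 0.9, 14.1]
opening: -0.003
grasp_force: 9.0
```

{"api": "send_rows", "payload": {"commands": [[[-0.2, 0, 0, 0, 0, 0], [-0.2, 0, 0, 0, 0, 0], [0, 0, -0.8, 0, 0, 0], [0, 0, -0.8, 0, 0, 0], [0, 0, -0.8, 0, 0, 0], [0, 0, -0.6, 0, 0, 0], [-0.1, -0.9, 0, 0, 0, 0], [-0.1, -0.9, 0, 0, 0, 0]]]}}

```text
time_s: 61.88
eef_pos: [0.4363, -0.1621, 0.2995]
eef_rot: [0.001, 0.999, -0.038, 0.002]
wrist_force: [1.5, 0.9, -0.2]
opening: 0.0
grasp_force: 0.0
```

{"api": "send_rows", "payload": {"commands": [[[-0.1, -0.9, 0, 0, 0, 0], [0, 0, 0, 0, 0, -0.6], [0, 0, 0, 0, 0, -1], [0, 0, 0, 0, 0, -1], [0, 0, 0, 0, 0, -1], [0, 0, 0, 0, 0, -1], [0, 0, 0, 0, 0, -1], [0, 0, 0, 0, 0, -1]]], "jaw": 0.5}}

```text
time_s: 62.55
eef_pos: [0.4347, -0.1342, 0.2977]
eef_rot: [0.0, 0.957, 0.292, 0.0]
wrist_force: [-0.2, -0.5, 0.3]
opening: 0.5
grasp_force: 0.0
```

{"api": "send_rows", "payload": {"commands": [[[0, 0, 0, 0, 0, -1], [0, 0, 0, 0, 0, -1], [0, 0, 0, 0, 0, -1], [0, 0, 0, 0, 0, -1], [0, 0, 0, 0, 0, -1], [0, 0, 0, 0, 0, -1], [0, 0, 0, 0, 0, -1], [0, 0, 0, 0, 0, -1]]]}}

```text
time_s: 63.22
eef_pos: [0.4347, -0.1342, 0.2977]
eef_rot: [0.0, 0.768, 0.641, 0.0]
wrist_force: [-0.3, 0.7, 0.0]
opening: 0.502
grasp_force: 0.0
```

{"api": "send_rows", "payload": {"commands": [[[0, 0, 0, 0, 0, -1], [0, 0, 0, 0, 0, -1], [0, 0, 0, 0, 0, 0], [0, 0, 0, 0, 0, 0]]]}}

```text
time_s: 63.55
eef_pos: [0.4347, -0.1342, 0.2976]
eef_rot: [0.0, 0.702, 0.712, 0.0]
wrist_force: [0.8, 1.1, 0.3]
opening: 0.5
grasp_force: 0.0
```

Run:
```python
from h import *
plan([.407,.335,.145],91)
c=imaging.camera("side"); rects(c,["wedge_a"])
c=imaging.camera("top"); check(c)
Z=cloud(c,c["depth"]>0)
# tallest stuff in corridor in front of tester
k=(Z[:,1]>.0)&(Z[:,1]<.5)&(Z[:,2]>.1)&(Z[:,0]>.35); print("tall things nearest x",np.sort(Z[k][:,0])[:5])
```

```text
t 63.55 turn [ 0.007  0.002 -0.044] shift after turn [15.654 -0.649 -0.069] q6 -0.57
wedge_a 0.68 [267. 313.] z 0.034 rect [405.2 344.6] [24.  31.5] 9.1 n 51
wedge_a 0.47 [330. 240.] z 0.0424 rect [477.2 -38.3] [27.9 30.3] 89.1 n 29
panel_a 0.81 z 0.0284 frame [-0.1 86.4] [39.4 98.8] 89.2 [326. 233.]
panel_a 0.57 z 0.0288 frame [ 8.  -2.5] [37.9 82.2] 88.1 [353. 225.]
tall things nearest x [0.4954 0.4956 0.4957 0.4958 0.4958]
```

{"api": "send_rows", "payload": {"commands": [[[0.5, -0.65, 0, 0, 0, 0], [0.9, 0, 0, 0, 0, 0], [0.9, 0, 0, 0, 0, 0], [0.9, 0, 0, 0, 0, 0], [0.9, 0, 0, 0, 0, 0], [0.9, 0, 0, 0, 0, 0], [0.9, 0, 0, 0, 0, 0], [0.9, 0, 0, 0, 0, 0]]]}}

```text
time_s: 64.47
eef_pos: [0.4117, 0.0707, 0.2977]
eef_rot: [0.0, 0.702, 0.712, 0.0]
wrist_force: [-0.4, -0.2, 0.5]
opening: 0.496
grasp_force: 0.0
```

{"api": "send_rows", "payload": {"commands": [[[0.9, 0, 0, 0, 0, 0], [0.9, 0, 0, 0, 0, 0], [0.9, 0, 0, 0, 0, 0], [0.9, 0, 0, 0, 0, 0], [0.9, 0, 0, 0, 0, 0], [0.9, 0, 0, 0, 0, 0], [0.9, 0, 0, 0, 0, 0], [0.9, 0, 0, 0, 0, 0]]]}}

```text
time_s: 65.13
eef_pos: [0.4082, 0.2869, 0.2976]
eef_rot: [0.0, 0.702, 0.712, 0.0]
wrist_force: [-0.1, 0.3, 0.1]
opening: 0.5
grasp_force: 0.0
```

{"api": "send_rows", "payload": {"commands": [[[0.9, 0, 0, 0, 0, 0], [0.75, 0, 0, 0, 0, 0], [0, 0, 0, 0, 0, 0], [0, 0, 0, 0, 0, 0], [0, 0, 0, 0, 0, 0]]]}}

```text
time_s: 65.55
eef_pos: [0.4074, 0.3345, 0.2972]
eef_rot: [0.0, 0.701, 0.713, -0.001]
wrist_force: [0.4, 0.2, 0.8]
opening: 0.501
grasp_force: 0.0
```

Run:
```python
from h import *
c=imaging.camera("wrist"); rects(c,["wedge_a"])
plan([.407,.344,.0403],91)
```

```text
wedge_a 0.83 [320. 187.] z 0.0372 rect [406.6 344.2] [31.4 23.9] 90.0 n 2264
t 65.65 turn [-0.004  0.004 -0.027] shift after turn [ 0.334 -0.017  3.414] q6 0.45
```

{"api": "send_rows", "payload": {"commands": [[[0.33, 0, 0.2, 0, 0, 0.12], [0, 0, 0.8, 0, 0, 0], [0, 0, 0.8, 0, 0, 0], [0, 0, 0.8, 0, 0, 0], [0, 0, 0.5, 0, 0, 0], [0, 0, 0.31, 0, 0, 0], [0, 0, 0, 0, 0, 0], [0, 0, 0, 0, 0, 0]]]}}

```text
time_s: 66.32
eef_pos: [0.4078, 0.3444, 0.1955]
eef_rot: [-0.0, 0.706, 0.708, -0.0]
wrist_force: [0.4, -0.3, -0.0]
opening: 0.497
grasp_force: 0.0
```

{"api": "send_rows", "payload": {"commands": [[[0, 0, 0, 0, 0, 0], [0, 0, 0, 0, 0, 0], [0, 0, 0, 0, 0, 0], [0, 0, 0, 0, 0, 0]]], "jaw": 0.29}}

```text
time_s: 66.65
eef_pos: [0.4078, 0.345, 0.1962]
eef_rot: [0.0, 0.706, 0.709, 0.001]
wrist_force: [-0.2, 0.6, -0.6]
opening: 0.288
grasp_force: 0.0
```

{"api": "send_rows", "payload": {"commands": [[[0, 0, 0, 0, 0, 0], [0, 0, 0, 0, 0, 0], [0, 0, 0, 0, 0, 0], [0, 0, 0, 0, 0, 0]]], "jaw": 0.255}}

```text
time_s: 66.98
eef_pos: [0.4079, 0.3451, 0.1964]
eef_rot: [0.0, 0.706, 0.709, 0.001]
wrist_force: [-1.5, -1.1, 5.4]
opening: 0.264
grasp_force: 46.4
```

{"api": "send_rows", "payload": {"commands": [[[0, 0, -0.4, 0, 0, 0], [0, 0, -0.7, 0, 0, 0], [0, 0, -0.7, 0, 0, 0], [0, 0, -0.4, 0, 0, 0], [0, 0, 0, 0, 0, 0], [0, 0, 0, 0, 0, 0]]]}}

```text
time_s: 67.48
eef_pos: [0.4077, 0.3449, 0.2621]
eef_rot: [0.0, 0.706, 0.709, 0.001]
wrist_force: [-0.1, 0.7, -0.4]
opening: 0.265
grasp_force: 46.0
```

Run:
```python
from h import *
c=imaging.camera("wrist"); heldp(c,"wedge_a")
o,p,M=tool(); print(p,M[:,0])
plan([.41,-.14,.1065],90.2)
```

```text
held wedge_a tool mm [-0.5 -0.2] [32.2 23.6] 0.03 z 0.10259857420120809 tcp in frame [-141.1949  434.5128] x ext -0.01663656064811823 0.015580124969558807 y ext [-0.0115  0.0112]
[0.407  0.3445 0.2603] [-0.004   1.     -0.0008]
t 67.58 turn [-0.015  0.008  0.005] shift after turn [-16.152   0.045  -0.029] q6 0.48
```

{"api": "send_rows", "payload": {"commands": [[[-0.6, 0, 0, 0, 0, 0], [-0.9, 0, 0, 0, 0, 0], [-0.9, 0, 0, 0, 0, 0], [-0.9, 0, 0, 0, 0, 0], [-0.9, 0, 0, 0, 0, 0], [-0.9, 0, 0, 0, 0, 0], [-0.9, 0, 0, 0, 0, 0], [-0.9, 0, 0, 0, 0, 0]]]}}

```text
time_s: 68.25
eef_pos: [0.4075, 0.1366, 0.26]
eef_rot: [-0.001, 0.706, 0.709, -0.001]
wrist_force: [0.5, 0.8, -1.0]
opening: 0.266
grasp_force: 46.0
```

{"api": "send_rows", "payload": {"commands": [[[-0.9, 0, 0, 0, 0, 0], [-0.9, 0, 0, 0, 0, 0], [-0.9, 0, 0, 0, 0, 0], [-0.9, 0, 0, 0, 0, 0], [-0.9, 0, 0, 0, 0, 0], [-0.9, 0, 0, 0, 0, 0], [-0.9, 0, 0, 0, 0, 0], [-0.9, 0, 0, 0, 0, 0]]]}}

```text
time_s: 68.92
eef_pos: [0.4084, -0.0793, 0.2601]
eef_rot: [-0.001, 0.706, 0.708, -0.0]
wrist_force: [0.0, 0.1, 0.3]
opening: 0.267
grasp_force: 46.0
```

{"api": "send_rows", "payload": {"commands": [[[-0.9, 0, 0, 0, 0, 0], [-0.9, 0, 0, 0, 0, 0], [0, 0, 0, 0, 0, 0.47], [0, 0, 0, 0, 0, 1], [0, 0, 0, 0, 0, 1], [0, 0, 0, 0, 0, 1], [0, 0, 0, 0, 0, 1], [0, 0, 0, 0, 0, 1]]]}}

```text
time_s: 69.58
eef_pos: [0.4088, -0.1319, 0.2599]
eef_rot: [-0.001, 0.872, 0.489, -0.001]
wrist_force: [-0.3, -0.0, -0.8]
opening: 0.269
grasp_force: 46.1
```

{"api": "send_rows", "payload": {"commands": [[[0, 0, 0, 0, 0, 1], [0, 0, 0, 0, 0, 1], [0, 0, 0, 0, 0, 1], [0, 0, 0, 0, 0, 1], [0, 0, 0, 0, 0, 1], [0, 0, 0, 0, 0, 1], [0, 0, 0, 0, 0, 1], [0, 0, 0, 0, 0, 1]]]}}

```text
time_s: 70.25
eef_pos: [0.4088, -0.1318, 0.26]
eef_rot: [-0.001, 0.994, 0.111, -0.001]
wrist_force: [0.4, -0.1, -0.4]
opening: 0.262
grasp_force: 46.1
```

{"api": "send_rows", "payload": {"commands": [[[0, 0, 0, 0, 0, 1], [0, 0, 0, 0, 0, 1], [0, 0, 0, 0, 0, 1], [0, 0, 0, 0, 0, 0], [0, 0, 0, 0, 0, 0]]]}}

```text
time_s: 70.67
eef_pos: [0.409, -0.1319, 0.2603]
eef_rot: [-0.001, 0.999, -0.035, -0.001]
wrist_force: [-0.6, -0.6, -0.7]
opening: 0.267
grasp_force: 46.0
```

Run:
```python
from h import *
c=imaging.camera("wrist"); heldp(c,"wedge_a"); check(c)
plan([*bay(0,-66,-33.6),.1065],np.degrees(YAW))
```

```text
held wedge_a tool mm [-2.6 -0.6] [32.5 24. ] 0.08 z 0.10101281429092576 tcp in frame [-104.6186  -40.7378] x ext -0.01879227414446862 0.013697460703609216 y ext [-0.0121  0.0108]
panel_a 0.97 z 0.028 frame [-18.4   0.2] [40.  62.7] 89.9 [234.  71.]
panel_a 0.89 z 0.0279 frame [-18.2 -89.9] [40.5 62.5] 90.0 [434.  74.]
panel_a 0.67 z 0.0281 frame [-19.  89.] [31.7 67.4] 78.8 [30. 73.]
wedge_a 0.91 z 0.1012 frame [-107.4  -40. ] [32.5 24. ] 0.1 [316. 264.]
wedge_a 0.84 z 0.0453 frame [ -36.3 -121.5] [30.6 25. ] 0.1 [514.  86.]
wedge_a 0.74 z 0.0453 frame [-41.1  57.8] [30.6 25. ] 0.3 [100.  91.]
t 70.87 turn [-0.003  0.005  0.023] shift after turn [ 1.28  -0.242 -0.007] q6 1.05
```

{"api": "send_rows", "payload": {"commands": [[[0.6, -0.12, 0, 0, 0, 0], [0.75, -0.12, 0, 0, 0, 0.02], [0, 0, 0, 0, 0, 0], [0, 0, 0.4, 0, 0, 0], [0, 0, 0.6, 0, 0, 0], [0, 0, 0.4, 0, 0, 0], [0, 0, 0, 0, 0, 0], [0, 0, 0, 0, 0, 0]]]}}

```text
time_s: 71.53
eef_pos: [0.4498, -0.1277, 0.2188]
eef_rot: [-0.0, 0.999, -0.037, -0.001]
wrist_force: [0.2, 0.6, -1.3]
opening: 0.265
grasp_force: 46.1
```

Run:
```python
from h import *
c=imaging.camera("wrist"); heldp(c,"wedge_a"); check(c)
plan([*bay(0,-64,-33.6),.0498],np.degrees(YAW))
```

```text
held wedge_a tool mm [-3.1 -0.9] [23.9 32.3] 89.95 z 0.059469187494414946 tcp in frame [-63.8565 -33.7421] x ext -0.019216305797651108 0.013063221803549263 y ext [-0.0124  0.0106]
panel_a 0.72 z 0.028 frame [-2.6  0.2] [94.2 40. ] 0.0 [233. 121.]
panel_a 0.69 z 0.028 frame [-3.5 78.7] [17.6 97.9] 77.9 [ 15. 148.]
panel_a 0.66 z 0.0279 frame [ -2.5 -89.8] [94.  40.5] 0.2 [473. 124.]
wedge_a 0.88 z 0.045 frame [ -36.1 -121.7] [31.3 25.4] 0.7 [564. 171.]
wedge_a 0.85 z 0.0449 frame [-41.   57.9] [31.4 25.8] 0.4 [ 73. 181.]
wedge_a 0.81 z 0.0597 frame [-67.  -32.9] [32.2 23.9] 0.0 [314. 264.]
t 71.73 turn [ 0.008 -0.016 -0.012] shift after turn [-0.02  -0.012  0.525] q6 1.11
```

{"api": "send_rows", "payload": {"commands": [[[0, 0.02, 0.2, 0, 0, 0], [0, 0, 0.2, 0, 0, 0], [0, 0, 0.06, 0, 0, 0], [0, 0, 0, 0, 0, 0], [0, 0, 0, 0, 0, 0]]]}}

```text
time_s: 72.15
eef_pos: [0.4501, -0.1285, 0.2052]
eef_rot: [-0.0, 0.999, -0.037, -0.0]
wrist_force: [-0.8, 0.4, -0.6]
opening: 0.264
grasp_force: 46.1
```

{"api": "send_rows", "payload": {"commands": [[[0.1, 0, 0, 0, 0, 0], [0.1, 0, 0, 0, 0, 0], [0.1, 0, 0.02, 0, 0, 0], [0, 0, 0, 0, 0, 0], [0, 0, 0, 0, 0, 0]]]}}

```text
time_s: 72.57
eef_pos: [0.4595, -0.1292, 0.205]
eef_rot: [0.0, 0.999, -0.037, 0.0]
wrist_force: [-0.6, 0.5, -0.1]
opening: 0.267
grasp_force: 46.1
```

{"api": "send_rows", "payload": {"commands": [[[0.05, 0, 0, 0, 0, 0], [0.05, 0, 0, 0, 0, 0], [0.05, 0, 0, 0, 0, 0], [0, 0, 0, 0, 0, 0], [0, 0, 0, 0, 0, 0]]]}}

```text
time_s: 72.98
eef_pos: [0.4638, -0.1295, 0.2049]
eef_rot: [0.0, 0.999, -0.037, 0.0]
wrist_force: [-0.3, -0.0, -0.7]
opening: 0.269
grasp_force: 46.1
```

{"api": "send_rows", "payload": {"commands": [[[0.05, 0, 0, 0, 0, 0], [0, 0, 0, 0, 0, 0], [0.05, 0, 0, 0, 0, 0], [0, 0, 0, 0, 0, 0]]]}}

```text
time_s: 73.32
eef_pos: [0.4669, -0.1298, 0.205]
eef_rot: [0.0, 0.999, -0.037, 0.0]
wrist_force: [-0.2, -0.5, -0.7]
opening: 0.27
grasp_force: 46.1
```

{"api": "send_rows", "payload": {"commands": [[[0.04, 0, 0.02, 0, 0, 0], [0, 0, 0, 0, 0, 0], [0, 0, 0, 0, 0, 0]]]}}

```text
time_s: 73.57
eef_pos: [0.468, -0.1299, 0.2044]
eef_rot: [0.0, 0.999, -0.037, -0.0]
wrist_force: [-0.6, -0.5, 1.7]
opening: 0.264
grasp_force: 46.3
```

{"api": "send_rows", "payload": {"commands": [[[0.04, 0, 0, 0, 0, 0], [0, 0, 0, 0, 0, 0], [0.04, 0, 0, 0, 0, 0], [0, 0, 0, 0, 0, 0]]]}}

```text
time_s: 73.9
eef_pos: [0.4705, -0.1301, 0.2043]
eef_rot: [0.0, 0.999, -0.037, 0.0]
wrist_force: [-1.9, 0.1, 2.3]
opening: 0.266
grasp_force: 46.5
```

{"api": "send_rows", "payload": {"commands": [[[0.04, 0, 0, 0, 0, 0], [0, 0, 0, 0, 0, 0], [0, 0, 0, 0, 0, 0]]]}}

```text
time_s: 74.15
eef_pos: [0.4714, -0.13, 0.2043]
eef_rot: [-0.0, 0.999, -0.037, -0.0]
wrist_force: [-4.3, 0.3, 4.9]
opening: 0.264
grasp_force: 46.8
```

{"api": "send_rows", "payload": {"commands": [[[0.04, 0, 0, 0, 0, 0], [0, 0, 0, 0, 0, 0], [0, 0, 0, 0, 0, 0]]]}}

```text
time_s: 74.4
eef_pos: [0.4723, -0.13, 0.2043]
eef_rot: [-0.0, 0.999, -0.037, -0.001]
wrist_force: [-6.3, 1.4, 6.2]
opening: 0.267
grasp_force: 47.1
```

{"api": "send_rows", "payload": {"commands": [[[0.03, -0.02, 0, 0, 0, 0], [0, 0, 0, 0, 0, 0], [0, 0, 0, 0, 0, 0]]]}}

```text
time_s: 74.65
eef_pos: [0.4738, -0.1297, 0.2043]
eef_rot: [0.0, 0.999, -0.037, 0.0]
wrist_force: [-1.1, 0.3, 2.6]
opening: 0.27
grasp_force: 46.5
```

{"api": "send_rows", "payload": {"commands": [[[0.03, -0.01, 0, 0, 0, 0], [0, 0, 0, 0, 0, 0], [0, 0, 0, 0, 0, 0]]]}}

```text
time_s: 74.9
eef_pos: [0.4747, -0.1295, 0.2043]
eef_rot: [0.0, 0.999, -0.037, 0.0]
wrist_force: [-2.0, 0.5, 3.4]
opening: 0.26
grasp_force: 46.6
```

{"api": "send_rows", "payload": {"commands": [[[0, 0, 0, 0, 0, 0], [0, 0, 0, 0, 0, 0], [0, 0, -0.6, 0, 0, 0], [0, 0, -0.6, 0, 0, 0], [0, 0, -0.3, 0, 0, 0], [-0.7, 0, 0, 0, 0, 0], [-0.7, 0, 0, 0, 0, 0], [0, 0, 0, 0, 0, 0]]], "jaw": 0.36}}

```text
time_s: 75.57
eef_pos: [0.43, -0.1253, 0.2484]
eef_rot: [-0.001, 0.999, -0.037, -0.002]
wrist_force: [-0.5, 0.8, -0.8]
opening: 0.361
grasp_force: 0.0
```

{"api": "send_rows", "payload": {"commands": [[[0, 0, 0, 0, 0, 0], [0, 0, 0, 0, 0, 0], [0, 0, 0.6, 0, 0, 0], [0, 0, 0.6, 0, 0, 0], [0, 0, 0.2, 0, 0, 0], [0, 0, 0, 0, 0, 0], [0, 0, 0, 0, 0, 0], [0, 0, 0, 0, 0, 0]]], "jaw": 0.0}}

```text
time_s: 76.23
eef_pos: [0.4333, -0.1266, 0.208]
eef_rot: [0.0, 0.999, -0.037, 0.001]
wrist_force: [-0.4, 0.2, 0.6]
opening: 0.001
grasp_force: 0.0
```

Run:
```python
from h import *
o,p,M=tool(); print(inbay(p),p,o["wrist_force"])
c=imaging.camera("wrist"); check(c)
```

```text
[-80.8097 -33.5873] [ 0.4333 -0.1266  0.208 ] [-0.4408  0.1836  0.6232]
panel_a 0.91 z 0.0281 frame [-28.8  78.5] [ 5.7 42.9] 77.9 [  1. 153.]
panel_a 0.72 z 0.0279 frame [-11.6 -90. ] [76.  40.8] 0.2 [487. 110.]
panel_a 0.71 z 0.028 frame [-11.7   0.2] [40.1 76.2] 89.9 [225. 110.]
wedge_a 0.63 z 0.0453 frame [-41.7 -32.9] [31.4 24.1] 0.1 [316. 152.]
wedge_a 0.6 z 0.0451 frame [ -36.3 -121.5] [25.4 31.2] 89.7 [590. 142.]
wedge_a 0.58 z 0.0451 frame [-41.1  58. ] [25.4 31.3] 89.7 [ 50. 153.]
```

{"api": "send_rows", "payload": {"commands": [[[0.1, -0.03, 0, 0, 0, 0], [0.1, 0, 0, 0, 0, 0], [0.1, 0, 0, 0, 0, 0], [0.05, 0, 0, 0, 0, 0], [0, 0, 0, 0, 0, 0], [0, 0, 0, 0, 0, 0]]]}}

```text
time_s: 76.88
eef_pos: [0.4433, -0.1262, 0.2073]
eef_rot: [-0.0, 0.999, -0.037, -0.0]
wrist_force: [0.0, -0.3, -0.4]
opening: -0.002
grasp_force: 0.0
```

{"api": "send_rows", "payload": {"commands": [[[0.05, 0, 0, 0, 0, 0], [0, 0, 0, 0, 0, 0], [0, 0, 0, 0, 0, 0]]]}}

```text
time_s: 77.13
eef_pos: [0.4447, -0.1263, 0.2073]
eef_rot: [-0.0, 0.999, -0.037, -0.0]
wrist_force: [-0.1, 0.3, 0.0]
opening: -0.002
grasp_force: 0.0
```

{"api": "send_rows", "payload": {"commands": [[[0.05, 0, 0, 0, 0, 0], [0, 0, 0, 0, 0, 0], [0, 0, 0, 0, 0, 0]]]}}

```text
time_s: 77.38
eef_pos: [0.4463, -0.1264, 0.2073]
eef_rot: [0.0, 0.999, -0.037, 0.0]
wrist_force: [0.3, -0.3, -0.5]
opening: 0.001
grasp_force: 0.0
```

{"api": "send_rows", "payload": {"commands": [[[0.05, 0, 0, 0, 0, 0], [0, 0, 0, 0, 0, 0], [0, 0, 0, 0, 0, 0]]]}}

```text
time_s: 77.63
eef_pos: [0.4477, -0.1265, 0.2073]
eef_rot: [-0.0, 0.999, -0.037, -0.0]
wrist_force: [-0.5, 0.2, -0.5]
opening: 0.002
grasp_force: 0.1
```

{"api": "send_rows", "payload": {"commands": [[[0.04, 0, 0, 0, 0, 0], [0, 0, 0, 0, 0, 0], [0, 0, 0, 0, 0, 0]]]}}

```text
time_s: 77.88
eef_pos: [0.4488, -0.1265, 0.2072]
eef_rot: [-0.0, 0.999, -0.037, -0.0]
wrist_force: [-0.7, 0.3, 1.1]
opening: -0.002
grasp_force: 0.5
```

{"api": "send_rows", "payload": {"commands": [[[0.05, 0, 0, 0, 0, 0], [0, 0, 0, 0, 0, 0], [0, 0, 0, 0, 0, 0]]]}}

```text
time_s: 78.13
eef_pos: [0.4504, -0.1266, 0.2072]
eef_rot: [-0.0, 0.999, -0.037, -0.0]
wrist_force: [-1.6, 0.7, 1.2]
opening: -0.002
grasp_force: 0.8
```

{"api": "send_rows", "payload": {"commands": [[[0.05, 0, 0, 0, 0, 0], [0, 0, 0, 0, 0, 0], [0, 0, 0, 0, 0, 0]]]}}

```text
time_s: 78.38
eef_pos: [0.4514, -0.1265, 0.2071]
eef_rot: [-0.0, 0.999, -0.037, -0.001]
wrist_force: [-5.2, 1.9, 3.0]
opening: 0.002
grasp_force: 2.5
```

{"api": "send_rows", "payload": {"commands": [[[0.05, 0, 0, 0, 0, 0], [0, 0, 0, 0, 0, 0], [0, 0, 0, 0, 0, 0]]]}}

```text
time_s: 78.63
eef_pos: [0.4524, -0.1265, 0.2069]
eef_rot: [-0.001, 0.999, -0.037, -0.002]
wrist_force: [-7.4, 2.6, 5.9]
opening: -0.002
grasp_force: 3.9
```

{"api": "send_rows", "payload": {"commands": [[[0.04, 0, 0, 0, 0, 0], [0, 0, 0, 0, 0, 0], [0, 0, 0, 0, 0, 0]]]}}

```text
time_s: 78.88
eef_pos: [0.4532, -0.1264, 0.2068]
eef_rot: [-0.001, 0.999, -0.037, -0.003]
wrist_force: [-9.8, 2.0, 8.4]
opening: -0.001
grasp_force: 5.2
```

{"api": "send_rows", "payload": {"commands": [[[0.04, 0, 0, 0, 0, 0], [0, 0, 0, 0, 0, 0], [0, 0, 0, 0, 0, 0]]]}}

```text
time_s: 79.13
eef_pos: [0.4539, -0.1264, 0.2067]
eef_rot: [-0.001, 0.999, -0.037, -0.004]
wrist_force: [-13.3, 3.3, 11.9]
opening: 0.002
grasp_force: 6.9
```

{"api": "send_rows", "payload": {"commands": [[[0.04, 0, 0, 0, 0, 0], [0, 0, 0, 0, 0, 0], [0, 0, 0, 0, 0, 0]]]}}

```text
time_s: 79.38
eef_pos: [0.4545, -0.1265, 0.2065]
eef_rot: [-0.001, 0.999, -0.037, -0.005]
wrist_force: [-18.4, 1.4, 13.5]
opening: 0.002
grasp_force: 8.9
```

{"api": "send_rows", "payload": {"commands": [[[-0.2, 0, 0, 0, 0, 0], [-0.2, 0, 0, 0, 0, 0], [-0.2, 0, -0.6, 0, 0, 0], [-0.2, 0, -0.8, 0, 0, 0], [0, 0, -0.8, 0, 0, 0], [0, 0, -0.8, 0, 0, 0], [0, 0, 0, 0, 0, 0], [0, 0, 0, 0, 0, 0]]]}}

```text
time_s: 80.05
eef_pos: [0.4338, -0.1259, 0.299]
eef_rot: [0.001, 0.999, -0.037, 0.002]
wrist_force: [-0.2, -0.2, -0.8]
opening: 0.001
grasp_force: 0.0
```

Run:
```python
from h import *
c=imaging.camera("wrist"); cv2.imwrite("pics/w10.png",c["image"]); check(c); print(tool()[1])
```

```text
panel_a 0.94 z 0.0279 frame [ -1.2 -89.8] [97.1 40.2] 0.2 [425.  92.]
panel_a 0.67 z 0.0281 frame [-1.1 90.3] [40.5 97.6] 89.6 [88. 85.]
panel_a 0.57 z 0.028 frame [-1.1  0.5] [39.7 97. ] 89.8 [260.  92.]
wedge_a 0.79 z 0.0451 frame [-41.2  58.1] [31.2 24.7] 0.3 [149. 132.]
wedge_a 0.75 z 0.0451 frame [ -36.2 -121.4] [25.  31.1] 89.8 [486. 124.]
wedge_a 0.69 z 0.0453 frame [-35.9 -31.8] [31.3 24. ] 0.2 [316. 124.]
[ 0.4327 -0.1252  0.2963]
```

View pics/w10.png

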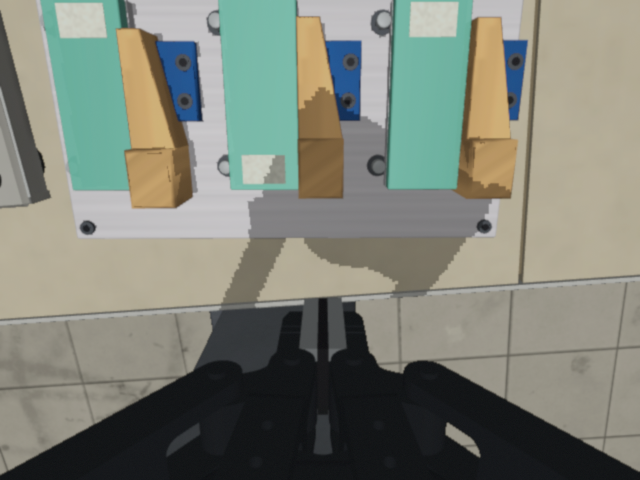

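All three panels are seated against their pins. Each has a wedge pushed home: the heads are at (158,175), (321,168) and (487,168), and every wedge held still under a 15–18 N push. I'll hand the job in.

```bash
python3 -c "
from h import *
print(ctrl.hand_in())"
```

```text
the job is handed in; nothing more can be done
None
```

I handed the job in: in the last wrist view all three panels lay flat against their side and end pins, each held by a wedge that had stopped moving, but the hand-in call returned no pass or fail.

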